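Put an oiled panel to dry on the sloped rest in the drying cupboard

ROBOT

A 6-joint arm with a two-finger parallel gripper is mounted at the origin on a cart in front of the work surface, level with it; the furniture and walls round the work are solid. World frame = base frame: x ahead of the robot, y to its left, z up, the work surface at z = 0. Lengths are in m, angles in rad, forces in N, time in s.
With the tool pointing down it reaches from about 0.25 to 0.775 m from the base axis. Payload 4 kg.
Tool frame: the origin (TCP) lies at the very end of the fingers, on their centre line; the grasp point (between the pads) lies 19 mm behind it (robot.grip_point_offset is the distance from the TCP to the grasp point, in m); z points along the fingers, x is the direction in which the jaws open and shut, and the axes are right-handed (so a half turn about z gives the same grasp; the last joint's range is limited). The gripper opens to 94 mm and grips with 3 to 60 N. Pads are 16 mm wide; open, the fingers measure 119 mm over their backs; the gripper's body (75 mm by 177 mm) begins 78 mm behind the grasp point.
Start: joints at [1.102, 0.087, 1.371, -0, 1.684, -0.103], TCP at [0.197, 0.514, 0.206] pointing down, gripper open.
Joint ranges: [-3.1, 3.1], [-0.76, 2.03], [0.27, 2.55], [-1.08, 4.22], [0.17, 2.65], [-2.57, 2.57]. Speed limits (rad/s): [2.79, 2.79, 3.14, 3.14, 3.14, 3.14].

INTERFACE

Orientations are given as [roll, pitch, yaw] about the fixed x, y, z axes, in that order (R = Rz(yaw) Ry(pitch) Rx(roll)).
In Python, from bench import robot gives the robot as it stands.
- The arm moves only by the shell command python3 -m inch 'ROWS'. ROWS is text: rows parted by semicolons, each of 5 numbers parted by spaces: the shift along the tool's x, y, z in cm, then the turn about the tool's z in rad, then the closure, from 0 (fully open) to 1 (shut). In form: tx ty tz spin claw; .... A call has 1 to 20 rows; each row is the pose to reach, as a shift and turn from the pose measured when the call began, along the tool's axes at that moment; what a row does not reach only later rows make up. A row lasts 1/12 s, in which the tool goes at most 41.7 mm and 7.16 degrees, less where a joint would pass 70% of its speed; a pose out of reach is approached as far as the arm can. A call with a gripper value outside its range is refused whole. The fingers move at their own pace and stop on an object; the grip force is fixed at half the most. Time passes only in rows, so rows that repeat a pose let the fingers close. It gives the time, the measured TCP pose, the force and the opening at its end, in the units of the state.
- robot.get_obs(): the state, without advancing time (a new reading comes with each control period).
- robot.snapshot(name): name is "side" or "top"; returns (picture, depth): 400x640x3 uint8, blue, green, red; 400x640 float32, m along the optical axis (not along the pixel's ray), 0 where there is no reading.
- robot.camera_info(name): a dict with "K" (3x3 intrinsics, pixels), "dist" ([k1, k2, p1, p2, k3] as OpenCV has them; the pictures are not rectified), "extrinsics" (4x4, takes a point from world to camera coordinates). Camera axes: x right, y down, z forward; pixel columns grow to the right and rows downward; lengths in m; the calibration is good to about 2 mm. A picture is of the moment at which its call begins. camera_info takes no time and is no camera call.
- robot.close_job(): hands the job in, once; it reports no verdict.
The state is a dict: "time": time; "joint_positions": joint angles; "qvel": joint speeds; "joint_torque": joint torques, N m; "tool_pos": TCP position; "ee_rot": TCP orientation; "wrist_force": force on the tool from outside, world axes, zero at the start; "wrist_torque": the same for the moment, N m; "width": finger opening in m.
Only numpy, scipy, OpenCV 4.12 (cv2) and the standard library are available. Lean on these libraries where they do the work, as an engineer would, in place of code of your own. Each camera call takes 0.05 s, during which the arm holds its last target.

TASK

Put the freshly oiled framed panel away to dry free of dust: swing the cupboard door wide open by its handle, pull the tray inside fully out by its knob, and take the panel from the grooved stand and lean it squarely against the two sloped slats of the tray's rest, its long edge down behind the foot strip. Then, with the panel still leaning there, push the tray fully home and close the cupboard door. Leave the other things on the bench where they are.

Things in the scene. Friction and masses are not known exactly. Their poses are not given: they have to be found in the camera images.
- cupboard: Drying cupboard: fixed plywood box, 180 deep (x), 200 wide (y), 150 high, on a plinth 16 high, so its top is 166 above the bench. Origin 16 above the bench under its centre; x points into the cupboard, away from the robot, y left, z up. The opening behind the door is 176 wide, its roof's underside 154 above the bench.
- door (a joint): Hinge of the cupboard door, rad: 0 shut, grows as its left edge swings out towards the robot, stop at 1.85, clear of the tray's path from 1.5. Friction 0.08 N m: it stays where it is left; no latch. The door covers the whole front: 200 wide, top 166 above the bench, 49 thick, hollow at the back, where the tray's knob stands.
- door_hinge (a point): Point on the upright hinge line, 131 above the bench, at the front right corner of the cupboard (cupboard x = -90, y = -100). Its axes turn with the door: -x points out of the outer face, +y from the hinge to the free edge; at door = 0 they are the cupboard's axes.
- door_handle (a point): Where to take the door handle: on the axis of its upright round steel rod, 9 thick, 35 in front of the door's face, 131 above the bench (rod from 80 to 148, bent back to the door at both ends). It stands 150 from the hinge line along the door (y) and 84 in front of it (-x). Axes as door_hinge.
- tray (a joint): Slide of the pull-out tray, m: 0 fully home, grows as it comes out along the cupboard's -x towards the robot, stop at 0.155. Friction 1 N plus 4 N per m/s; it stays where it is left.
- tray_knob (a point): Grip centre of the round wooden knob on the tray's front board: 23 across, axis along the cupboard's x, 124 above the bench, 26 in front of the board, ending 12 in front of this point. At home it is 24 in front of the cupboard's front (cupboard x = -114, y = 0). The board is 172 wide, 10 thick, its top at 138. Moves with the tray; the cupboard's axes.
- rest_foot (a point): On the tray's floor, 42 above the bench: middle of the back face of the foot strip (6 high, 6 thick, 140 long). Moves with the tray; the cupboard's axes. Two slats 14 wide at y = -45 and +45: front faces start at x = 22 on the floor and slope back 0.40 rad from upright to 80 high; free between them above 12. Front board's inner face at x = -38. Fully out, it is 105 in front of the cupboard.
- panel_centre (a point): Centre of the framed wooden panel: 120 long (y), 90 high (z), 12 thick (x), 0.11 kg, both faces alike. At the start it stands upright on a long edge in the stand's groove, centre 55 above the bench; lift it straight up. On the rest it leans at 0.40 to 0.49 rad, lower edge on the tray's floor between foot strip and slats.
- stand: Fixed dark wooden stand, 70 x 150 (y), 24 high, with an 18 wide groove along y whose floor is 10 above the bench; holds the panel at the start. Origin at the centre of its underside.
- tin_wax: flat round tin, 71 across, 24 high, a bystander; origin at its underside.
- sanding_block: cork sanding block 59 x 99 x 33, a bystander; origin at its underside.
- glue_pot: brown pot, 70 across, 62 high, a bystander; origin at its underside.
- wood_wedge: wooden wedge 44 x 93 x 14, a bystander; origin at its underside.

How it is judged:
On the way, in this order (a step that is already met when the one before it is completed fails the run):
1. the door is swung wide open (at least 1.5 rad) (value of joint door above 1.5 rad), for 0.2 s.
2. with the door open, the tray is pulled fully out (at least 0.14 m) (value of joint tray above 0.14 m and value of joint door above 1.5 rad), for 0.2 s.
3. the panel leans on the rest of the pulled-out tray and is let go (value of joint tray above 0.1 m and x of panel_centre in the frame of rest_foot between 0.012 and 0.042 m and y of panel_centre in the frame of rest_foot between -0.025 and 0.025 m and z of panel_centre in the frame of rest_foot between 0.034 and 0.05 m and angle between panel_centre's own z axis and vertical between 0.3 and 0.6 rad and angle between the y axis of panel_centre and the y axis of rest_foot, either way round below 0.15 rad and contact force between the fingers and panel below 0.1 N), for 0.2 s.
4. the tray is pushed fully home (within 8 mm) (value of joint tray below 0.008 m), for 0.2 s.
5. the door is closed (within 0.05 rad) (value of joint door below 0.05 rad), for 0.2 s.
At the end, for the whole second after the job is handed in: Door shut (under 0.05 rad) and at rest, tray home (under 8 mm); the panel leans on its rest: centre 12 to 42 mm behind the foot strip's back face, 34 to 50 mm above the tray floor, centred within 25 mm, square within 0.15 rad, tilted 0.3 to 0.6 rad from upright (value of joint door below 0.05 rad and value of joint tray below 0.008 m and x of panel_centre in the frame of rest_foot between 0.012 and 0.042 m and y of panel_centre in the frame of rest_foot between -0.025 and 0.025 m and z of panel_centre in the frame of rest_foot between 0.034 and 0.05 m and angle between panel_centre's own z axis and vertical between 0.3 and 0.6 rad and angle between the y axis of panel_centre and the y axis of rest_foot, either way round below 0.15 rad and velocity of joint door between -0.05 and 0.05 rad/s); the robot touches nothing.
It fails at once if the door is swung against the pulled-out tray (door under 1.1 rad while the tray is out more than 40 mm) (value of joint door below 1.1 rad and value of joint tray above 0.04 m).
It fails at once if a bystander is shoved more than 30 mm (distance of any of tin_wax, sanding_block, glue_pot, wood_wedge from where it was at the start of the episode above 0.03 m).
It also fails if it takes over 72 s, if anything falls off the work surface, if the arm or the gripper's body presses on something with over 40 N, if the wrist force passes 120 N, or if a joint passes its speed limit or range.

## Working session

There is one attempt and no reset: what is moved stays moved. The work goes in short steps, Python scripts to look and compute and a shell command to move; the robot and the scene stay as the last step left them, time stands still between calls to the robot, and variables do not carry over. Pictures are saved under pics/ and viewed, and the job is handed in when it is done.

```bash
ls; mkdir -p pics; python3 - <<'E'
from bench import robot
import cv2,numpy as np
print(robot.get_obs()); print(robot.grip_point_offset)
for n in("side","top"):
    p,d=robot.snapshot(n); cv2.imwrite(f"pics/{n}0.png",p); np.save(f"pics/{n}0.npy",d)
    print(n,robot.camera_info(n))
E
```

```text
pics
{'time': 0.0, 'joint_positions': array([ 1.10189587e+00,  8.79423649e-02,  1.37224339e+00,  3.22310911e-06,
        1.68358006e+00, -1.03115324e-01]), 'qvel': array([ 1.06916576e-03,  6.22894251e-04,  8.62722207e-05, -8.66612848e-04,
        6.97362928e-05,  1.28205076e-03]), 'joint_torque': array([-4.07477341e-05, -3.40158248e+01, -3.02432764e+01,  7.20193936e-02,
        3.24908900e-02, -1.51611875e-04]), 'tool_pos': array([0.19649023, 0.51312325, 0.20431659]), 'ee_rot': array([-3.14136578e+00,  2.16128943e-03,  1.20501180e+00]), 'wrist_force': array([0.49284637, 0.7438877 , 0.06610468]), 'wrist_torque': array([ 0.00156381,  0.02212152, -0.00499634]), 'width': 0.09419079661093727}
0.0188
side {'K': array([[361.79194217,   0.        , 323.2069825 ],
       [  0.        , 361.79194217, 195.00990378],
       [  0.        ,   0.        ,   1.        ]]), 'dist': array([-0.04438427,  0.        ,  0.        ,  0.        ,  0.        ]), 'extrinsics': array([[ 0.97836742,  0.20684419,  0.00355923, -0.58572829],
       [ 0.17350983, -0.81108479, -0.55860165,  0.03419368],
       [-0.11265667,  0.54713521, -0.82942844,  1.17510658],
       [ 0.        ,  0.        ,  0.        ,  1.        ]])}
top {'K': array([[448.90596954,   0.        , 318.13883057],
       [  0.        , 448.90596954, 198.86535363],
       [  0.        ,   0.        ,   1.        ]]), 'dist': array([-0.06810122,  0.        ,  0.        ,  0.        ,  0.        ]), 'extrinsics': array([[ 0.39219792, -0.91983191,  0.00948955, -0.16740792],
       [-0.717231  , -0.31223984, -0.62296547,  0.51462222],
       [ 0.57598653,  0.23751956, -0.78219177,  1.16540802],
       [ 0.        ,  0.        ,  0.        ,  1.        ]])}
```

View pics/side0.png

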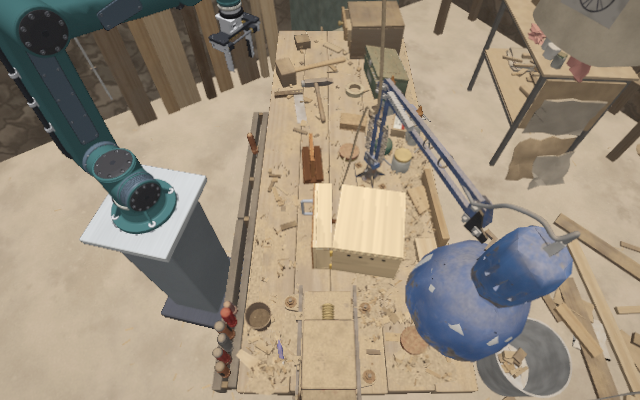

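View pics/top0.png

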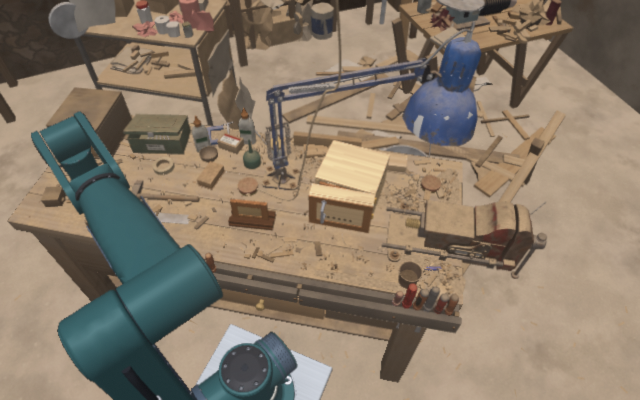

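Side view: cupboard top around (370,228), door strip (322,225), panel in its stand around (311,160). Top view: cupboard (345,190), handle (322,211), panel (251,210).

```bash
cat > h.py <<'E'
import cv2,numpy as np
from bench import robot
from scipy.spatial.transform import Rotation as Rn
def cloud(n,d):
    c=robot.camera_info(n);h,w=d.shape
    u,v=np.meshgrid(np.arange(w),np.arange(h))
    r=cv2.undistortPoints(np.stack([u,v],-1).reshape(-1,1,2).astype(float),c["K"],c["dist"]).reshape(h,w,2)
    P=np.concatenate([r*d[...,None],d[...,None]],-1)
    E=c["extrinsics"]; return (P-E[:3,3])@E[:3,:3]
def proj(n,pts):
    c=robot.camera_info(n);E=c["extrinsics"]
    return cv2.projectPoints(np.array(pts,float).reshape(-1,1,3),cv2.Rodrigues(E[:3,:3])[0],E[:3,3],c["K"],c["dist"])[0].reshape(-1,2)
def crop(n,p,x0,y0,x1,y1,s,name):
    cv2.imwrite("pics/"+name,cv2.resize(p[y0:y1,x0:x1],None,fx=s,fy=s,interpolation=cv2.INTER_CUBIC))
def look(tag,sb=(260,100,460,250),tb=(200,120,400,270),s=4):
    o=[]
    for n,b in(("side",sb),("top",tb)):
        p,d=robot.snapshot(n);crop(n,p,*b,s,f"{n}_{tag}.png");cv2.imwrite(f"pics/{n}_{tag}_full.png",p);np.save(f"pics/{n}_{tag}.npy",d);o.append((p,d))
    return o
def st():
    o=robot.get_obs();print("t",round(o["time"],2),"tcp",o["tool_pos"].round(4),"rpy",o["ee_rot"].round(3),"w",round(o["width"],4),"F",o["wrist_force"].round(1),"q",o["joint_positions"].round(2));return o
def to_tool(target,yaw=None):
    "target TCP world -> cm in tool axes"
    o=robot.get_obs();R=Rn.from_euler("xyz",o["ee_rot"])
    return (R.inv().apply(np.array(target)-o["tool_pos"])*100).round(2)
E
python3 - <<'E'
from h import *
for n,b in(("side",(280,100,440,280)),("top",(200,130,400,250))):
    p=cv2.imread(f"pics/{n}0.png");crop(n,p,*b,4 if n=="top" else 3.3,f"{n}0c.png")
    d=np.load(f"pics/{n}0.npy");C=cloud(n,d)
    m=(C[...,2]>0.155)&(C[...,2]<0.18)&(C[...,0]>.3)&(C[...,0]<.9)
    m=m.astype(np.uint8);k,l,s,c=cv2.connectedComponentsWithStats(m)
    for i in range(1,k):
        if s[i,4]>60:
            q=C[l==i][:,:2]; print(n,s[i],c[i].round(),q.mean(0),cv2.minAreaRect(q.astype(np.float32)),np.median(C[l==i][:,2]))
E
```

```text
side [347   1  35  28 859] [365.  14.] [0.56787267 1.01180481] ((0.5672647356987, 1.0145586729049683), (0.1515452265739441, 0.2108108550310135), 11.088967323303223) 0.1614344794044096
side [385   0  20  28 410] [393.  15.] [0.68688268 1.03038956] ((0.6810532212257385, 1.0476895570755005), (0.07992575317621231, 0.2120976746082306), 10.691238403320312) 0.16152580970101355
side [ 311  184   96   76 5742] [360. 221.] [ 0.69807014 -0.00553994] ((0.689341127872467, 0.002779848873615265), (0.2582399249076843, 0.20461596548557281), 4.288728713989258) 0.16762292752669655
top [  46   87   76   44 1537] [ 86. 105.] [0.6215818  1.02734308] ((0.6095744371414185, 1.025457501411438), (0.22333824634552002, 0.20924809575080872), 15.752640724182129) 0.15953706129651954
top [ 309  140   80   69 3604] [350. 175.] [6.83345508e-01 5.85483989e-04] ((0.6887452006340027, 0.0029960796236991882), (0.2615557909011841, 0.20466114580631256), 4.895023345947266) 0.16622843699290307
top [491 202  41  35 719] [509. 221.] [ 0.69732925 -0.49962283] ((0.7140659689903259, -0.5058088302612305), (0.11224755644798279, 0.11278174072504044), 12.781767845153809) 0.17148094896321453
```

View pics/side0c.png

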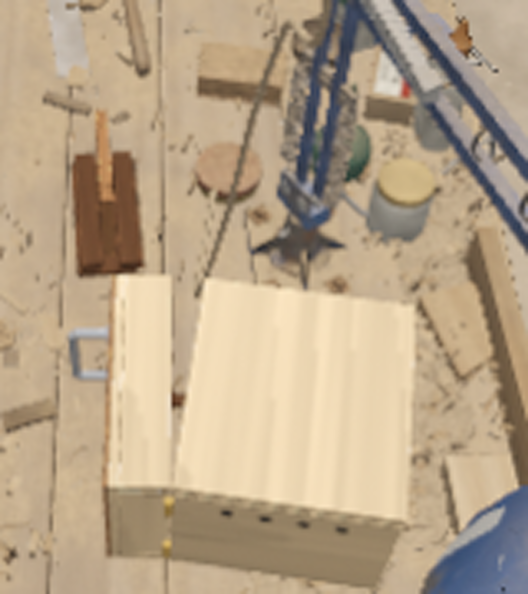

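View pics/top0c.png

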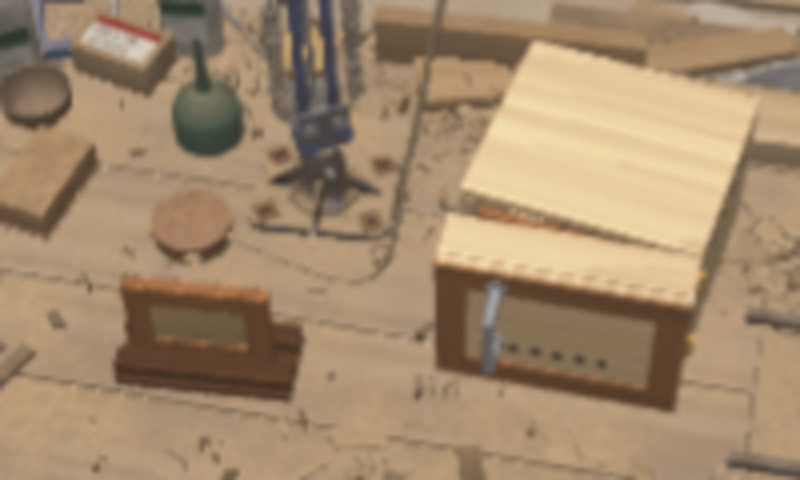

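```bash
python3 - <<'E'
from h import *
for n in("side","top"):
    p=cv2.imread(f"pics/{n}0.png").astype(float);C=cloud(n,np.load(f"pics/{n}0.npy"))
    Z=C[...,2]
    m=(Z>0.155)&(Z<0.18)&(C[...,0]>.5)&(C[...,0]<.9)&(abs(C[...,1])<.2)
    # light top surface; split by color
    q=C[m][:,:2].astype(np.float32)
    g=np.zeros((300,400),np.uint8)
    ij=((q-[.5,-.2])/.001).astype(int); 
    for a,b in ij: 
        if a<400 and b<400 and b>=0: g[299-min(299,a) if a<300 else 0,b]=255
    cv2.imwrite(f"pics/topmap_{n}.png",cv2.resize(g,None,fx=2,fy=2))
    # panel top  z 0.09..0.105
    m=(Z>.092)&(Z<.108)&(C[...,0]>.35)&(C[...,0]<.7)&(C[...,1]>.12)&(C[...,1]<.4)
    m=m.astype(np.uint8);k,l,s,c=cv2.connectedComponentsWithStats(m)
    for i in range(1,k):
        if s[i,4]>8:
            r=C[l==i]; print(n,"z.1",s[i],r.mean(0).round(4),cv2.minAreaRect(r[:,:2].astype(np.float32)))
    m=(p[...,0]>p[...,2]+0)&(Z>.06)&(C[...,0]>.4)&(C[...,0]<.7)&(abs(C[...,1])<.25)
    m=m.astype(np.uint8);k,l,s,c=cv2.connectedComponentsWithStats(m)
    for i in range(1,k):
        if s[i,4]>8:
            r=C[l==i]; print(n,"blue",s[i],r.mean(0).round(4),r.min(0).round(3),r.max(0).round(3))
    # tall stuff
    m=(Z>.12)&(Z<.9)&(C[...,0]>.25)&(C[...,0]<1.1)&(C[...,1]>-.3)&(C[...,1]<.45)
    m=m.astype(np.uint8);k,l,s,c=cv2.connectedComponentsWithStats(m)
    for i in range(1,k):
        if s[i,4]>8:
            r=C[l==i]; print(n,"tall",s[i],r.mean(0).round(3),r.min(0).round(3),r.max(0).round(3))
E
```

```text
side z.1 [309 134   6  29 109] [0.5014 0.2708 0.1005] ((0.5003975033760071, 0.27393385767936707), (0.011907758191227913, 0.12123951315879822), 16.388553619384766)
side z.1 [364 156   7  10  22] [0.6873 0.2563 0.0997] ((0.6871159672737122, 0.25697311758995056), (0.003915188368409872, 0.033199112862348557), 45.4649658203125)
side blue [303 200   9   2  18] [0.5447 0.0347 0.1526] [0.533 0.031 0.149] [0.555 0.039 0.157]
side tall [  343     0   237   352 19348] [ 0.881 -0.157  0.426] [ 0.627 -0.3    0.12 ] [1.037 0.404 0.712]
side tall [ 533    0   66   53 2009] [1.07  0.378 0.561] [1.029 0.32  0.507] [1.1   0.45  0.635]
side tall [ 301  184  106   81 6342] [ 0.697 -0.013  0.165] [ 0.527 -0.108  0.12 ] [0.818 0.108 0.173]
side tall [305 320  49  21 443] [ 0.681 -0.281  0.121] [ 0.614 -0.3    0.12 ] [ 0.731 -0.254  0.126]
top z.1 [273 160  12   7  33] [0.6868 0.2605 0.0998] ((0.6865448355674744, 0.2617851197719574), (0.015579372644424438, 0.03917974233627319), 14.037031173706055)
top z.1 [230 199  38   9 166] [0.4977 0.2748 0.0987] ((0.4985455870628357, 0.27613869309425354), (0.017982855439186096, 0.12135214358568192), 14.803791046142578)
top tall [ 265    0  216  182 9355] [ 0.836 -0.076  0.394] [ 0.624 -0.3    0.12 ] [0.998 0.298 0.736]
top tall [ 309  140   80   78 4190] [ 0.671 -0.     0.162] [ 0.52  -0.108  0.12 ] [0.821 0.109 0.176]
top tall [426 200  17  20  90] [ 0.692 -0.276  0.122] [ 0.657 -0.3    0.12 ] [ 0.726 -0.255  0.126]
top tall [425 216  11  13  40] [ 0.639 -0.282  0.121] [ 0.613 -0.298  0.12 ] [ 0.657 -0.268  0.124]
```

View pics/topmap_side.png

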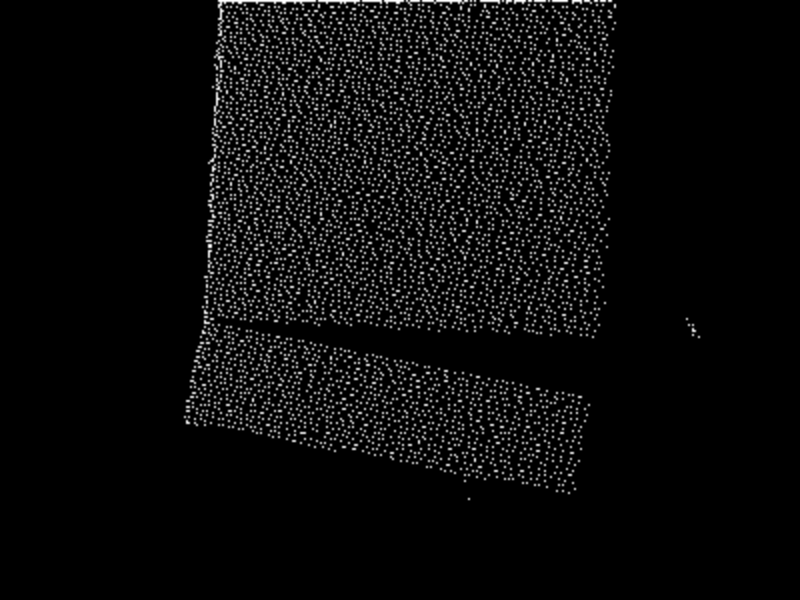

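View pics/topmap_top.png

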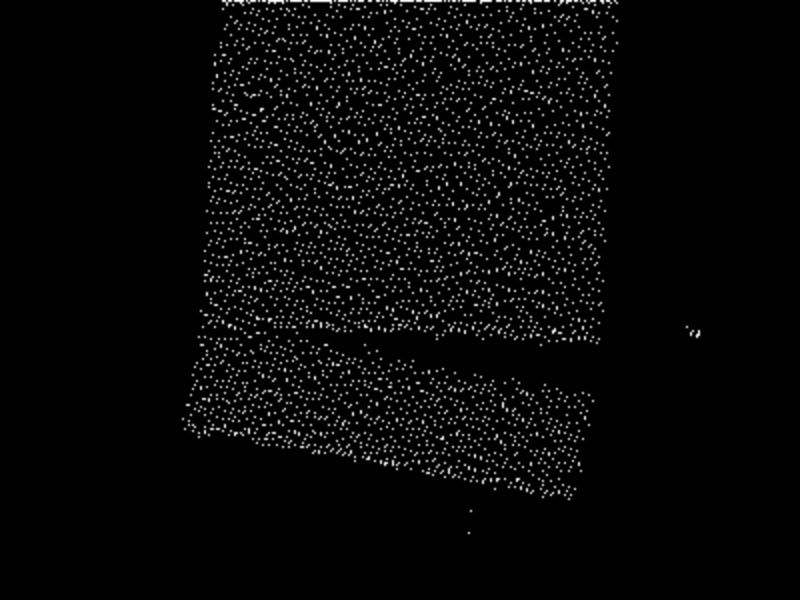

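```bash
python3 - <<'E'
from h import *
for n in("side","top"):
    C=cloud(n,np.load(f"pics/{n}0.npy"));Z=C[...,2]
    m=(Z>0.155)&(Z<0.18)&(C[...,0]>.5)&(C[...,0]<.9)&(abs(C[...,1])<.2)
    q=C[m][:,:2]
    # dividing line: midway through the wedge gap from hinge (.638,-.098)  at angle ~.11 from y
    d=q-[.636,-.098]; a=np.array([np.cos(.115),np.sin(.115)]) # normal
    s=d@a
    for nm,mm in(("cup",s>0),("door",s<=0)):
        r=q[mm].astype(np.float32)
        if nm=="cup": pass
        (c,sz,ang)=cv2.minAreaRect(r); b=cv2.boxPoints((c,sz,ang)); print(n,nm,np.round(c,4),np.round(sz,4),round(np.radians(ang),3));print(b.round(4).tolist())
        # edges fit: by bins of y take min x / max x quantile
        ys=np.arange(-.08,.085,.01);e=[];f=[]
        for y in ys:
            w=r[abs(r[:,1]-y)<.005][:,0]; e.append(np.percentile(w,2));f.append(np.percentile(w,98))
        print(" front fit",np.polyfit(ys,e,1),"back",np.polyfit(ys,f,1))
    # door front face depth pts (top cam)
E
```

```text
side cup [0.723 0.027] [0.1848 0.2477] 0.019
[[0.6283000111579895, 0.14910000562667847], [0.6330000162124634, -0.09860000014305115], [0.8177000284194946, -0.0949999988079071], [0.8130000233650208, 0.1526000052690506]]
 front fit [-0.03470508  0.63965764] back [-0.02837974  0.81087381]
side door [ 0.5899 -0.0073] [0.0608 0.1989] 0.196
[[0.5407000184059143, 0.08420000225305557], [0.5795000195503235, -0.11079999804496765], [0.6391000151634216, -0.09889999777078629], [0.6003000140190125, 0.09610000252723694]]
 front fit [-0.19458503  0.5697795 ] back [-0.18990984  0.61890726]
top cup [0.7206 0.0293] [0.1917 0.2492] 0.051
[[0.6186000108718872, 0.14900000393390656], [0.6312999725341797, -0.10000000149011612], [0.822700023651123, -0.09030000120401382], [0.8100000023841858, 0.15870000422000885]]
 front fit [-0.03830095  0.63497235] back [-0.03951751  0.81105711]
top door [ 0.5828 -0.0077] [0.0805 0.2008] 0.196
[[0.5238000154495239, 0.08290000259876251], [0.5629000067710876, -0.11400000005960464], [0.6419000029563904, -0.09830000251531601], [0.6028000116348267, 0.09860000014305115]]
 front fit [-0.19060291  0.56614282] back [-0.18425634  0.61804549]
```

```bash
cat >> h.py <<'E'
H=np.array([.6385,-.099]); CY=.037
def handle(door,z=.131):
    a=CY+door; return np.r_[H+np.array([np.cos(a),np.sin(a)])*-.084+np.array([-np.sin(a),np.cos(a)])*.15,z]
def cup(x,y,z):  # cupboard frame x,y ; z above bench
    c,s=np.cos(CY),np.sin(CY);O=H+np.array([c*.09-s*.1,s*.09+c*.1])
    return np.r_[O+[c*x-s*y,s*x+c*y],z]
E
python3 - <<'E'
from h import *
print(handle(.152),handle(1.65),cup(-.114,0,.124))
for n,b in(("side",(280,100,440,280)),("top",(200,130,400,250))):
    p=cv2.imread(f"pics/{n}0.png");s=3.3 if n=="side" else 4
    C=cloud(n,np.load(f"pics/{n}0.npy"));Z=C[...,2]
    m=(Z>.092)&(Z<.108)&(C[...,0]>.4)&(C[...,0]<.6)&(C[...,1]>.15)&(C[...,1]<.4)
    q=C[m][:,:2];w,v=np.linalg.eigh(np.cov(q.T));a=v[:,1];a=a*np.sign(a[1]);t=(q-q.mean(0))@a
    print(n,"panel yaw",np.arctan2(-a[0],a[1]),"centre",q.mean(0)+a*(t.max()+t.min())/2,"len",np.ptp(t))
    im=cv2.resize(p[b[1]:b[3],b[0]:b[2]],None,fx=s,fy=s,interpolation=cv2.INTER_CUBIC)
    pts=[handle(.152,z) for z in(.08,.114,.131,.148)]+[cup(x,y,.166) for x in(-.09,.09) for y in(-.1,.1)]+[np.r_[.5,.275,.1]]
    for u in proj(n,pts): cv2.circle(im,tuple(int(k) for k in (u+.5-[b[0],b[1]])*s),3,(255,0,255),-1)
    cv2.imwrite(f"pics/{n}0ov.png",im)
E
```

```text
[0.5278143  0.03254724 0.131     ] [ 0.49925076 -0.19982485  0.131     ] [6.10817270e-01 4.37604068e-05 1.24000000e-01]
side panel yaw 0.28734642095812285 centre [0.50044376 0.27395114] len 0.12123450211676814
top panel yaw 0.2786109747467042 centre [0.49737577 0.27576493] len 0.12140452682060116
```

View pics/side0ov.png

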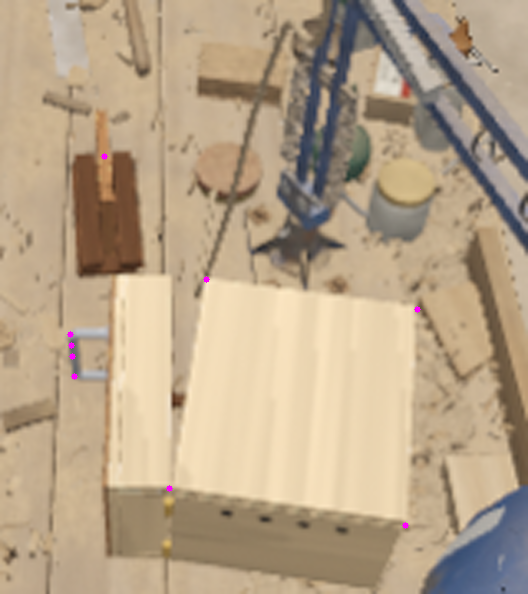

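View pics/top0ov.png

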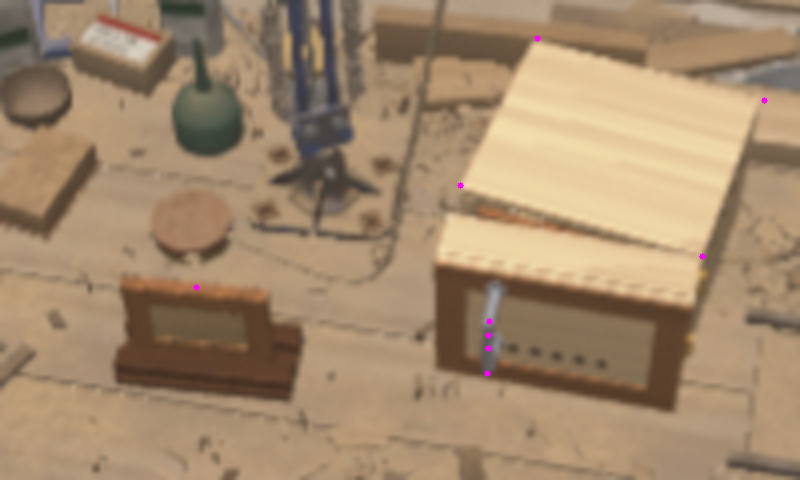

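```bash
python3 - <<'E'
from h import *
st();print(to_tool([.528,.0325,.205]))
E
```

```text
t 0.1 tcp [0.1965 0.5132 0.2044] rpy [-3.141e+00  2.000e-03  1.205e+00] w 0.0941 F [ 0.6  0.5 -0.5] q [ 1.1   0.09  1.37  0.    1.68 -0.1 ]
[-33.03  48.15  -0.  ]
```

```bash
python3 -m inch '-2 3 0 0.12 0; -4 6 0 0.24 0; -6 9 0 0.36 0; -8 11 0 0.48 0; -10 14 0 0.6 0; -12 17 0 0.72 0; -14 20 0 0.84 0; -16 23 0 0.96 0; -18 26 0 1.08 0; -20 29 0 1.2 0; -22 32 0 1.32 0; -24 35 0 1.44 0; -26 38 0 1.56 0; -28 41 0 1.68 0; -30 44 0 1.8 0; -32 46 0 1.92 0; -33 48.15 0 2.04 0; -33 48.15 0 2.16 0; -33 48.15 0 2.28 0; -33 48.15 0 2.4 0'
python3 - <<'E'
from h import *
o=st();print(to_tool([.528,.0325,.205]),to_tool([.528,.0325,.112]),o["ee_rot"][2]+1.382)
E
```

```text
time: 1.77
tool_pos: [0.528, 0.0321, 0.204]
ee_rot: [3.138, -0.0, -1.202]
wrist_force: [0.0, 0.4, -0.6]
width: 0.0942
t 1.77 tcp [0.528  0.0321 0.204 ] rpy [ 3.138 -0.    -1.202] w 0.0942 F [ 0.   0.4 -0.6] q [-0.05  0.04  1.42 -0.    1.68  1.16]
[-0.04 -0.01 -0.1 ] [-0.04 -0.04  9.2 ] 0.17975049504249863
```

```bash
python3 -m inch '0 0 0 0.12 0; 0 0 0 0.18 0; 0 0 2.5 0.18 0; 0 0 5 0.18 0; 0 0 7 0.18 0; 0 0 9.2 0.18 0; 0 0 9.2 0.18 0'
python3 - <<'E'
from h import *
o=st();look("a")
E
```

```text
time: 2.35
tool_pos: [0.5239, 0.0321, 0.1062]
ee_rot: [3.128, 0.002, -1.382]
wrist_force: [-0.6, -0.6, -1.3]
width: 0.0939
t 2.35 tcp [0.5239 0.0321 0.1062] rpy [ 3.128e+00  2.000e-03 -1.382e+00] w 0.0939 F [-0.6 -0.6 -1.3] q [-0.05  0.08  1.57 -0.    1.5   1.34]
```

View pics/side_a.png

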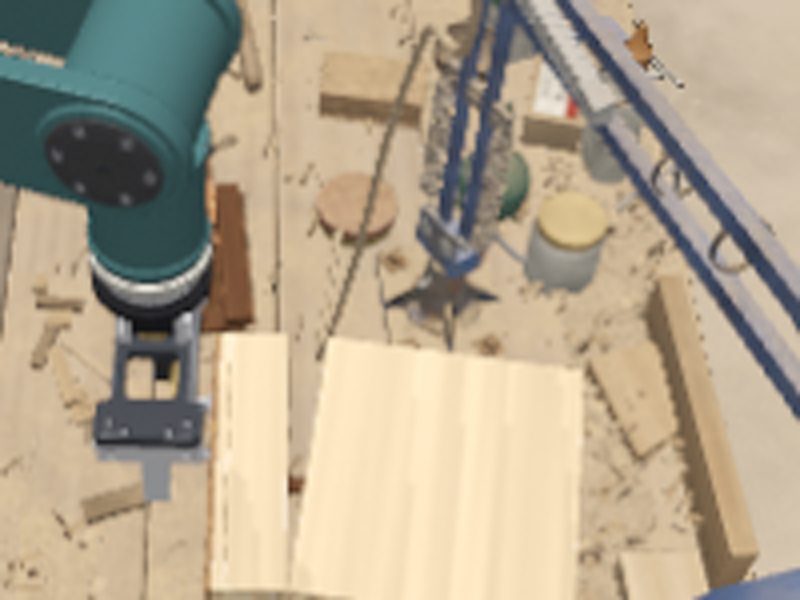

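View pics/top_a.png

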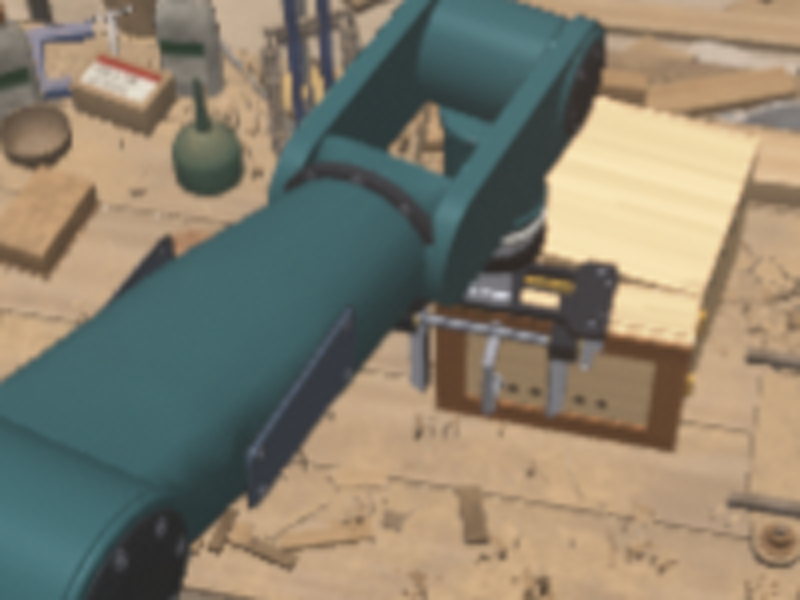

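```bash
python3 -m inch '0 -0.4 -0.5 0 0; 0 -0.4 -0.5 0 1; 0 -0.4 -0.5 0 1; 0 -0.4 -0.5 0 1; 0 -0.4 -0.5 0 1; 0 -0.4 -0.5 0 1; 0 -0.4 -0.5 0 1; 0 -0.4 -0.5 0 1; 0 -0.4 -0.5 0 1; 0 -0.4 -0.5 0 1'
python3 - <<'E'
from h import *
o=st()
E
```

```text
time: 3.28
tool_pos: [0.5309, 0.0327, 0.1161]
ee_rot: [3.136, -0.0, -1.382]
wrist_force: [1.1, 0.0, -0.4]
width: 0.0371
t 3.28 tcp [0.5309 0.0327 0.1161] rpy [ 3.136 -0.    -1.382] w 0.0371 F [ 1.1  0.  -0.4] q [-0.04  0.09  1.55 -0.    1.51  1.34]
```

```bash
python3 -m inch '0 0.25 0.3 0 1; 0 0.25 0.3 0 1; 0 0.25 0.3 0 1; 0 0.25 0.3 0 1; 0 0.25 0.3 0 1; 0 0.25 0.3 0 1; 0 0.25 0.3 0 1'
python3 - <<'E'
from h import *
o=st()
for dd in np.arange(.152,1.76,.1):
  h=handle(dd); h[2]=o["tool_pos"][2]
  base=handle(.152)
  # relative to actual grip position
  t=o["tool_pos"]+(h-base)*[1,1,0]; print(round(dd,2),to_tool(t),round(-(dd-.152),2))
E
```

```text
time: 3.87
tool_pos: [0.5276, 0.0332, 0.1129]
ee_rot: [3.134, 0.002, -1.382]
wrist_force: [-3.5, 5.0, 1.3]
width: 0.0084
t 3.87 tcp [0.5276 0.0332 0.1129] rpy [ 3.134e+00  2.000e-03 -1.382e+00] w 0.0084 F [-3.5  5.   1.3] q [-0.04  0.08  1.56 -0.    1.51  1.34]
0.15 [0. 0. 0.] -0.0
0.25 [0.91 1.46 0.01] -0.1
0.35 [1.97 2.81 0.02] -0.2
0.45 [3.15 4.06 0.02] -0.3
0.55 [4.45 5.18 0.03] -0.4
0.65 [5.86 6.16 0.04] -0.5
0.75 [7.36 7.   0.04] -0.6
0.85 [8.94 7.69 0.04] -0.7
0.95 [10.57  8.21  0.04] -0.8
1.05 [12.26  8.57  0.04] -0.9
1.15 [13.96  8.76  0.04] -1.0
1.25 [15.68  8.78  0.04] -1.1
1.35 [17.39  8.63  0.03] -1.2
1.45 [19.08  8.3   0.03] -1.3
1.55 [2.073e+01 7.810e+00 2.000e-02] -1.4
1.65 [2.232e+01 7.160e+00 1.000e-02] -1.5
1.75 [2.383e+01 6.350e+00 1.000e-02] -1.6
```

```bash
python3 -m inch '0.45 0.74 0 -0.05 1; 0.91 1.46 0 -0.1 1; 1.43 2.15 0 -0.15 1; 1.97 2.81 0 -0.2 1; 2.55 3.45 0 -0.25 1; 3.15 4.06 0 -0.3 1; 3.8 4.63 0 -0.35 1; 4.45 5.18 0 -0.4 1; 5.15 5.68 0 -0.45 1; 5.86 6.16 0 -0.5 1; 6.6 6.6 0 -0.55 1; 7.36 7 0 -0.6 1; 7.36 7 0 -0.6 1'
python3 - <<'E'
from h import *
o=st();look("b")
a=-1.382-o["ee_rot"][2]
for dd in np.arange(.752,1.8,.1):
  h=handle(dd)-handle(.752); print(round(dd,2),to_tool(o["tool_pos"]+h),round(-(dd-.752),2))
print(handle(.752))
E
```

```text
time: 4.95
tool_pos: [0.4729, -0.0542, 0.1129]
ee_rot: [3.135, 0.003, -0.783]
wrist_force: [0.2, -0.5, -3.3]
width: 0.0084
t 4.95 tcp [ 0.4729 -0.0542  0.1129] rpy [ 3.135e+00  3.000e-03 -7.830e-01] w 0.0084 F [ 0.2 -0.5 -3.3] q [-0.23 -0.04  1.68 -0.    1.5   0.55]
0.75 [ 0.06  0.1  -0.  ] -0.0
0.85 [0.98 1.55 0.  ] -0.1
0.95 [2.03 2.91 0.01] -0.2
1.05 [3.22 4.15 0.01] -0.3
1.15 [4.53 5.27 0.01] -0.4
1.25 [5.94 6.25 0.01] -0.5
1.35 [7.44 7.09 0.01] -0.6
1.45 [9.02 7.77 0.01] -0.7
1.55 [10.65  8.29  0.  ] -0.8
1.65 [12.34  8.64 -0.  ] -0.9
1.75 [ 1.404e+01  8.830e+00 -1.000e-02] -1.0
[ 0.47286999 -0.05292722  0.131     ]
```

View pics/side_b.png

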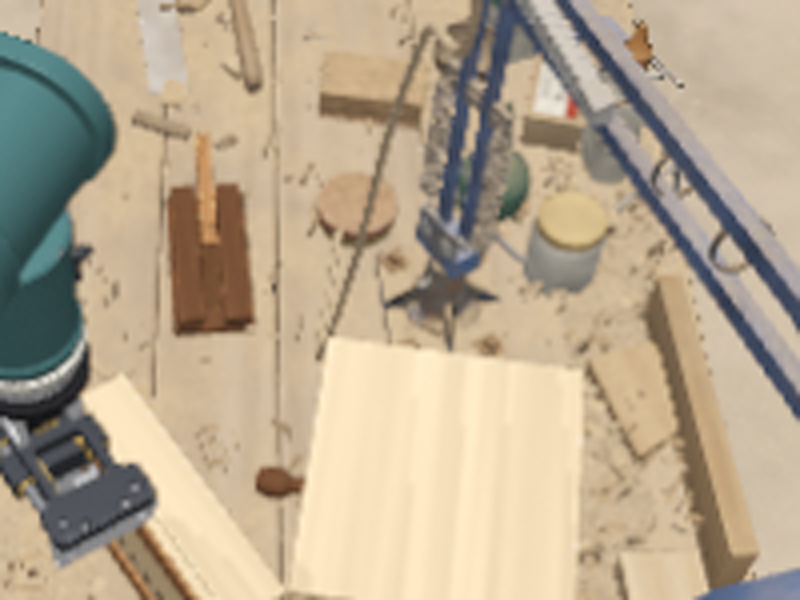

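Door is about halfway open in the grip; the knob has come into view at crop (272,482). Continuing the arc.

```bash
python3 -m inch '0.5 0.8 0 -0.05 1; 0.98 1.55 0 -0.1 1; 1.5 2.25 0 -0.15 1; 2.03 2.91 0 -0.2 1; 2.6 3.55 0 -0.25 1; 3.22 4.15 0 -0.3 1; 3.86 4.73 0 -0.35 1; 4.53 5.27 0 -0.4 1; 5.2 5.78 0 -0.45 1; 5.94 6.25 0 -0.5 1; 6.68 6.7 0 -0.55 1; 7.44 7.09 0 -0.6 1; 8.2 7.45 0 -0.65 1; 9.02 7.77 0 -0.7 1; 9.8 8.05 0 -0.75 1; 10.65 8.29 0 -0.8 1; 11.5 8.48 0 -0.85 1; 12.34 8.64 0 -0.9 1; 13.2 8.75 0 -0.95 1; 13.2 8.75 0 -0.95 1'
python3 - <<'E'
from h import *
o=st();print(handle(1.7))
E
```

```text
time: 6.72
tool_pos: [0.5071, -0.208, 0.1129]
ee_rot: [-3.141, 0.003, 0.166]
wrist_force: [3.7, 2.9, -2.4]
width: 0.0083
t 6.72 tcp [ 0.5071 -0.208   0.1129] rpy [-3.141e+00  3.000e-03  1.660e-01] w 0.0083 F [ 3.7  2.9 -2.4] q [-0.49  0.12  1.52 -0.    1.5  -0.66]
[ 0.50446393 -0.20665841  0.131     ]
```

```bash
python3 -m inch '0 0 0 0 0; 0 0 0 0 0; 0 0 0 0 0; 0 0 -2 0 0; 0 0 -5 0 0; 0 0 -8 0 0; 0 0 -10 0 0; 0 0 -10 0 0'
python3 - <<'E'
from h import *
o=st();k=cup(-.114,0,.124);print(k,to_tool([k[0],k[1],.215]),o["ee_rot"][2]+1.534)
look("c")
E
```

```text
time: 7.38
tool_pos: [0.5092, -0.2091, 0.2193]
ee_rot: [3.135, -0.005, 0.165]
wrist_force: [-0.2, 0.1, 0.1]
width: 0.0583
t 7.38 tcp [ 0.5092 -0.2091  0.2193] rpy [ 3.135 -0.005  0.165] w 0.0583 F [-0.2  0.1  0.1] q [-0.49  0.08  1.35 -0.    1.7  -0.66]
[6.10817270e-01 4.37604068e-05 1.24000000e-01] [ 13.47 -18.95   0.37] 1.6994944096749205
```

View pics/side_c.png

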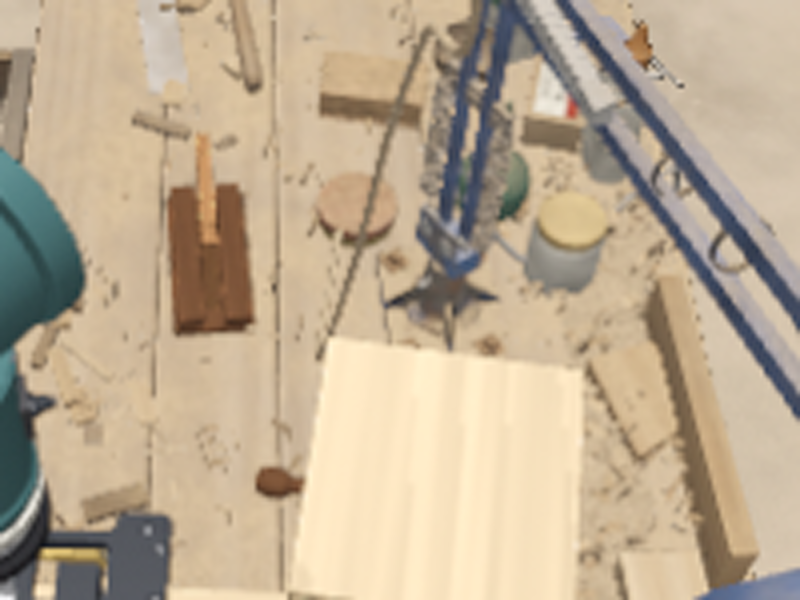

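View pics/top_c.png

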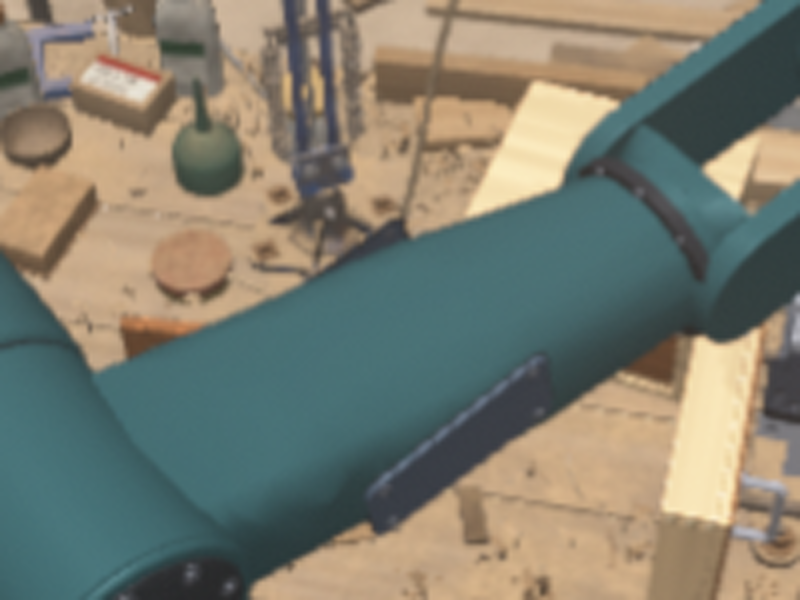

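```bash
python3 - <<'E'
from h import *
print(proj("side",[cup(-.114,0,.124),cup(-.126,0,.124),cup(-.09,0,.124)])*4-np.array([260,100])*4)
E
python3 -m inch '0.6 -0.9 0 0.1 0; 1.2 -1.8 0 0.22 0; 2 -2.8 0 0.34 0; 2.8 -4 0 0.46 0; 3.6 -5 0 0.58 0; 4.6 -6.4 0 0.7 0; 5.4 -7.6 0 0.82 0; 6.4 -9 0 0.94 0; 7.4 -10.4 0 1.06 0; 8.4 -11.8 0 1.18 0; 9.4 -13.2 0 1.3 0; 10.4 -14.6 0 1.42 0; 11.5 -16.2 0 1.54 0; 12.5 -17.6 0 1.66 0; 13.47 -18.95 0 1.7 0; 13.47 -18.95 0 1.7 0; 13.47 -18.95 0 1.7 0'
python3 - <<'E'
from h import *
o=st();k=cup(-.114,0,.124);print(to_tool([k[0],k[1],.106]),o["ee_rot"][2]+1.534)
E
```

```text
[[270.59975093 482.22887574]
 [253.55041765 479.63976386]
 [304.80782165 487.41992753]]
time: 8.9
tool_pos: [0.6079, 0.0013, 0.2107]
ee_rot: [3.135, -0.002, -1.532]
wrist_force: [-0.2, -0.4, 0.4]
width: 0.0943
t 8.9 tcp [0.6079 0.0013 0.2107] rpy [ 3.135e+00 -2.000e-03 -1.532e+00] w 0.0943 F [-0.2 -0.4  0.4] q [-0.09  0.22  1.21 -0.    1.72  1.44]
[ 0.12 -0.35 10.47] 0.0021254388985034733
```

```bash
python3 -m inch '0.1 -0.2 2.5 0 0; 0.1 -0.3 5 0 0; 0.1 -0.3 7.5 0 0; 0.1 -0.3 9.5 0 0; 0.1 -0.3 10.4 0 0.3; 0.1 -0.3 10.4 0 0.6; 0.1 -0.3 10.4 0 1; 0.1 -0.3 10.4 0 1; 0.1 -0.3 10.4 0 1; 0.1 -0.3 10.4 0 1; 0.1 -0.3 10.4 0 1; 0.1 -0.3 10.4 0 1; 0.1 -0.3 10.4 0 1; 0.1 -0.3 10.4 0 1; 0.1 -0.3 10.4 0 1; 0.1 -0.3 10.4 0 1'
python3 - <<'E'
from h import *
o=st();print(to_tool(o["tool_pos"]+[-.155*np.cos(CY),-.155*np.sin(CY),0]))
E
```

```text
time: 10.23
tool_pos: [0.6103, 0.0009, 0.1067]
ee_rot: [3.135, -0.001, -1.532]
wrist_force: [-0.5, 1.9, 1.1]
width: 0.0212
t 10.23 tcp [0.6103 0.0009 0.1067] rpy [ 3.135e+00 -1.000e-03 -1.532e+00] w 0.0212 F [-0.5  1.9  1.1] q [-0.09  0.26  1.36 -0.    1.52  1.44]
[-0.03 15.5   0.1 ]
```

```bash
python3 -m inch '0 0.6 0 0 1; 0 1.5 0 0 1; 0 2.5 0 0 1; 0 3.7 0 0 1; 0 4.9 0 0 1; 0 6.1 0 0 1; 0 7.3 0 0 1; 0 8.5 0 0 1; 0 9.7 0 0 1; 0 10.9 0 0 1; 0 12 0 0 1; 0 13 0 0 1; 0 14 0 0 1; 0 14.8 0 0 1; 0 15.4 0 0 1; 0 15.5 0 0 1; 0 15.5 0 0 1'
python3 - <<'E'
from h import *
o=st();look("d")
E
```

```text
time: 11.65
tool_pos: [0.4554, -0.0067, 0.1067]
ee_rot: [3.137, -0.004, -1.532]
wrist_force: [5.4, -6.4, -7.7]
width: 0.0209
t 11.65 tcp [ 0.4554 -0.0067  0.1067] rpy [ 3.137 -0.004 -1.532] w 0.0209 F [ 5.4 -6.4 -7.7] q [-0.14 -0.08  1.74 -0.    1.49  1.4 ]
```

View pics/side_d.png

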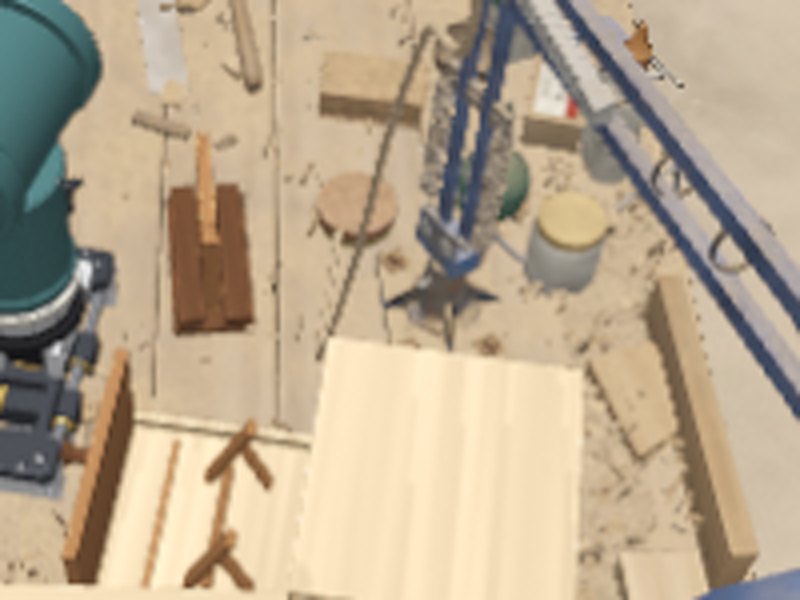

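```bash
python3 -m inch '0 0 0 0 0; 0 0 0 0 0; 0 0 0 0 0; 0 0 0 0 0; 0 0 -3 0 0; 0 0 -6 0 0; 0 0 -9 0 0; 0 0 -10 0 0; 0 0 -10 0 0'
python3 - <<'E'
from h import *
o=st();print(to_tool([.499,.275,.2]),o["ee_rot"][2]-.283)
E
```

```text
time: 12.5
tool_pos: [0.4577, -0.0063, 0.2103]
ee_rot: [-3.139, -0.005, -1.532]
wrist_force: [0.6, -0.9, 0.1]
width: 0.0777
t 12.5 tcp [ 0.4577 -0.0063  0.2103] rpy [-3.139 -0.005 -1.532] w 0.0777 F [ 0.6 -0.9  0.1] q [-0.13 -0.12  1.57 -0.    1.69  1.4 ]
[-27.96  -5.22   0.91] -1.8149661691674055
```

```bash
python3 -m inch '-1 -0.2 0 -0.12 0; -2.5 -0.5 0 -0.24 0; -4.5 -0.9 0 -0.36 0; -6.5 -1.3 0 -0.48 0; -8.5 -1.7 0 -0.6 0; -10.5 -2 0 -0.72 0; -12.5 -2.4 0 -0.84 0; -14.5 -2.8 0 -0.96 0; -16.5 -3.2 0 -1.08 0; -18.5 -3.6 0 -1.2 0; -20.5 -4 0 -1.32 0; -22.5 -4.3 0 -1.44 0; -24.5 -4.6 0 -1.56 0; -26.5 -5 0 -1.68 0; -27.96 -5.22 0 -1.8 0; -27.96 -5.22 0 -1.815 0; -27.96 -5.22 0 -1.815 0'
python3 - <<'E'
from h import *
o=st();print(to_tool([.499,.275,.07]),o["ee_rot"][2]-.283)
look("e")
E
```

```text
time: 13.92
tool_pos: [0.498, 0.2749, 0.2065]
ee_rot: [3.136, 0.003, 0.282]
wrist_force: [-0.4, 0.0, 0.6]
width: 0.0939
t 13.92 tcp [0.498  0.2749 0.2065] rpy [3.136e+00 3.000e-03 2.820e-01] w 0.0939 F [-0.4  0.   0.6] q [ 0.41  0.13  1.32 -0.01  1.69  0.13]
[ 0.15 -0.06 13.65] -0.0008927248743316185
```

View pics/side_e.png

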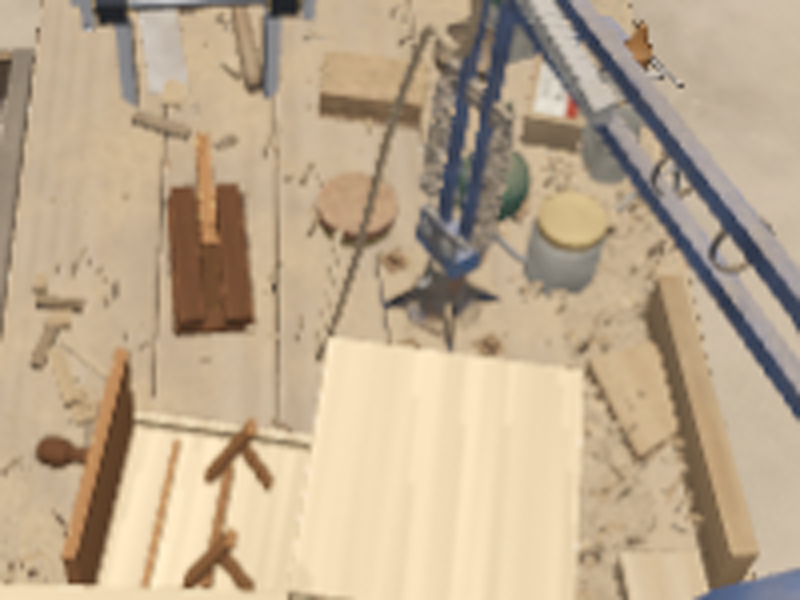

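View pics/top_e.png

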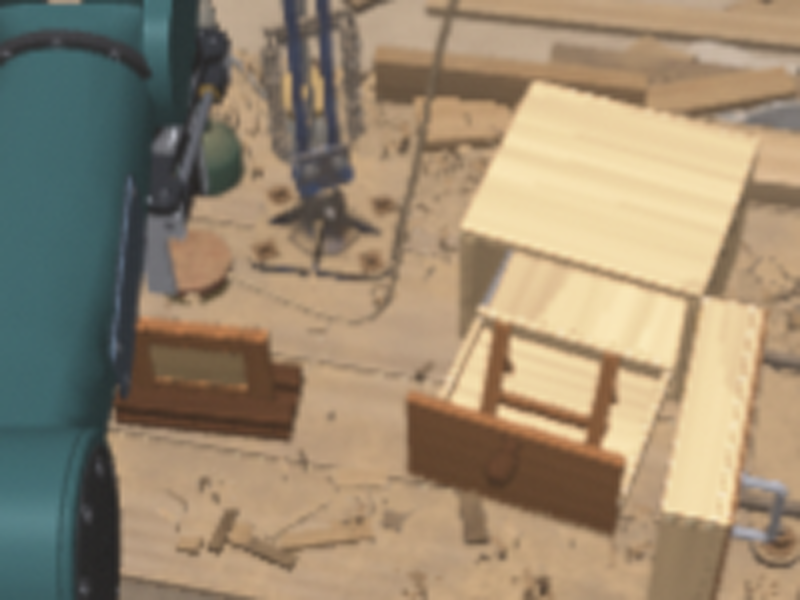

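```bash
python3 - <<'E'
from h import *
b=(260,100,460,250)
p=cv2.imread("pics/side_e_full.png");im=cv2.resize(p[b[1]:b[3],b[0]:b[2]],None,fx=4,fy=4,interpolation=cv2.INTER_CUBIC)
fx=-.195
pts=[cup(fx,y,.042) for y in(.07,.035,0)]+[cup(fx+.022,y,.042) for y in(.045,-.045)]+[cup(fx+.022+.08*np.tan(.4),y,.122) for y in(.045,-.045)]+[cup(fx-.048,y,.138) for y in(.086,-.086)]
for u in proj("side",pts): cv2.circle(im,tuple(int(k) for k in (u+.5-[b[0],b[1]])*4),3,(255,0,255),-1)
cv2.imwrite("pics/ov_e.png",im[250:,0:400])
print(cup(fx,0,.042))
E
```

```text
[ 0.52987271 -0.00295256  0.042     ]
```

View pics/ov_e.png

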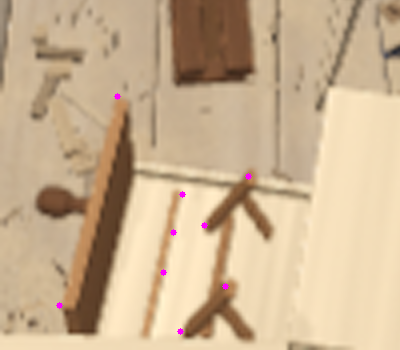

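```bash
python3 -m inch '0.15 0 3 0 0; 0.15 0 6 0 0; 0.15 0 9 0 0; 0.15 0 11.5 0 0; 0.15 0 13 0 0; 0.15 0 13.6 0 0.3; 0.15 0 13.6 0 0.6; 0.15 0 13.6 0 0.6; 0.15 0 13.6 0 0.6'
python3 - <<'E'
from h import *
o=st()
print(to_tool([.499,.275,.07]))
look("f")
E
```

```text
time: 14.77
tool_pos: [0.5011, 0.2739, 0.0737]
ee_rot: [3.136, -0.002, 0.279]
wrist_force: [-0.4, 0.1, 1.4]
width: 0.071
t 14.77 tcp [0.5011 0.2739 0.0737] rpy [ 3.136e+00 -2.000e-03  2.790e-01] w 0.071 F [-0.4  0.1  1.4] q [ 0.4   0.19  1.51 -0.01  1.43  0.13]
[-0.18 -0.17  0.37]
```

View pics/side_f.png

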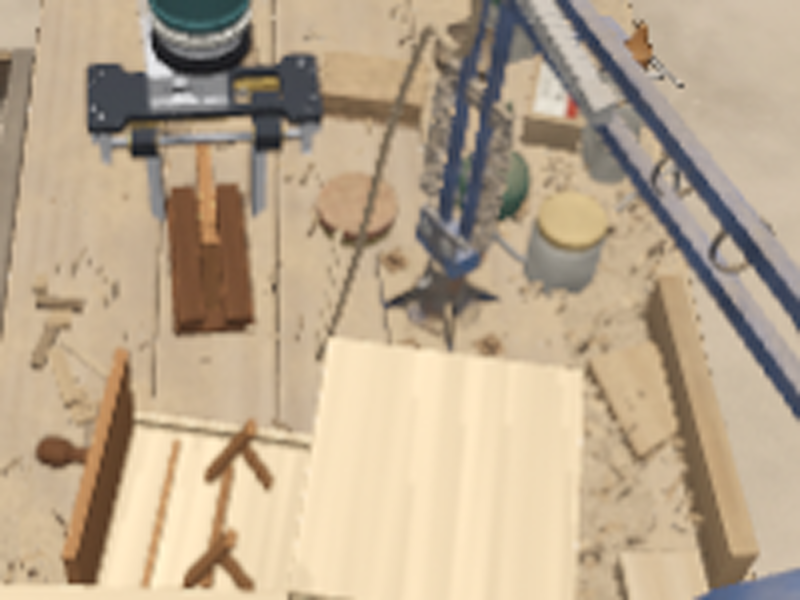

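Tray model points coincide with the foot strip and slats (crop 170,230 / 205,225), and the fingers straddle the panel (155 and 260 either side of 205). Closing.

```bash
python3 -m inch '-0.1 -0.1 0.2 0 1; -0.1 -0.1 0.2 0 1; -0.1 -0.1 0.2 0 1; -0.1 -0.1 0.2 0 1; -0.1 -0.1 0.2 0 1; -0.1 -0.1 0.2 0 1; -0.1 -0.1 0.2 0 1; -0.1 -0.1 0.2 0 1; -0.1 -0.1 0.2 0 1; -0.1 -0.1 0.2 0 1; -0.1 -0.1 0.2 0 1; -0.1 -0.1 0.2 0 1'
python3 - <<'E'
from h import *
o=st()
E
```

```text
time: 15.87
tool_pos: [0.4998, 0.2747, 0.0716]
ee_rot: [3.136, -0.002, 0.28]
wrist_force: [-1.4, 1.0, -0.7]
width: 0.0123
t 15.87 tcp [0.4998 0.2747 0.0716] rpy [ 3.136e+00 -2.000e-03  2.800e-01] w 0.0123 F [-1.4  1.  -0.7] q [ 0.41  0.19  1.52 -0.01  1.43  0.13]
```

```bash
python3 -m inch '0 0 -1 0 1; 0 0 -3 0 1; 0 0 -6 0 1; 0 0 -9 0 1; 0 0 -12 0 1; 0 0 -15 0 1; 0 0 -17 0 1; 0 0 -17 0 1; 0 0 -17 0 1'
python3 - <<'E'
from h import *
o=st();k=cup(-.1845,0,0);print(k,to_tool([k[0],k[1],o["tool_pos"][2]]),o["ee_rot"][2]-CY);look("g")
E
```

```text
time: 16.62
tool_pos: [0.4997, 0.2758, 0.2431]
ee_rot: [3.137, -0.005, 0.28]
wrist_force: [-0.3, 0.9, -1.5]
width: 0.0119
t 16.62 tcp [0.4997 0.2758 0.2431] rpy [ 3.137 -0.005  0.28 ] w 0.0119 F [-0.3  0.9 -1.5] q [ 0.41  0.13  1.25 -0.01  1.76  0.13]
[ 0.54036552 -0.00256414  0.        ] [-3.78 27.87  0.12] 0.2428319298264431
```

View pics/top_g.png

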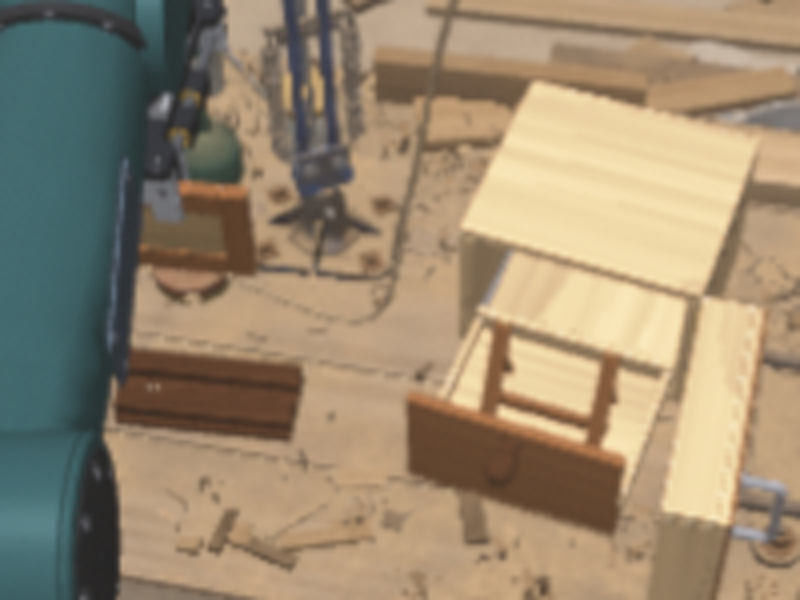

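The panel hangs in the gripper (200,225), stand empty. Carry it over.

```bash
python3 -m inch '-0.1 1 0 0.02 1; -0.4 3 0 0.04 1; -0.7 5.2 0 0.06 1; -1 7.4 0 0.08 1; -1.3 9.6 0 0.1 1; -1.6 11.8 0 0.12 1; -1.9 14 0 0.14 1; -2.2 16.2 0 0.16 1; -2.5 18.4 0 0.18 1; -2.8 20.6 0 0.2 1; -3.1 22.8 0 0.22 1; -3.4 25 0 0.243 1; -3.6 26.8 0 0.243 1; -3.78 27.87 0 0.243 1; -3.78 27.87 0 0.243 1; -3.78 27.87 0 0.243 1; -3.78 27.87 0 0.243 1'
python3 - <<'E'
from h import *
o=st();k=cup(-.1845,0,0);print(to_tool([k[0],k[1],.1046]),o["ee_rot"][2]-CY);look("h")
E
```

```text
time: 18.13
tool_pos: [0.5387, -0.0025, 0.2406]
ee_rot: [3.136, 0.001, 0.037]
wrist_force: [-0.7, 0.7, -1.2]
width: 0.0115
t 18.13 tcp [ 0.5387 -0.0025  0.2406] rpy [3.136e+00 1.000e-03 3.700e-02] w 0.0115 F [-0.7  0.7 -1.2] q [-0.11  0.06  1.33 -0.01  1.75 -0.14]
[ 0.19 -0.06 13.6 ] 0.0002624572939659356
```

View pics/side_h.png

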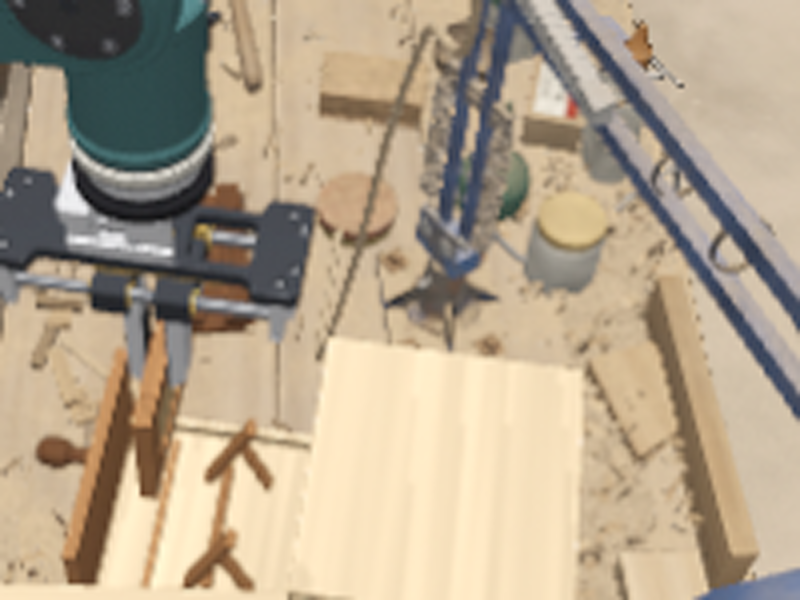

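View pics/top_h.png

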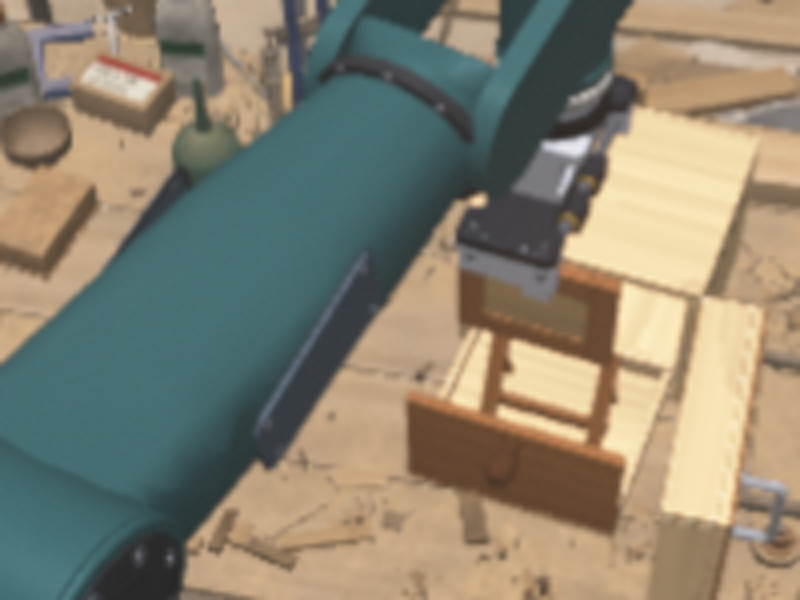

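```bash
python3 -m inch '0.1 -0.05 1 0 1; 0.19 -0.05 3 0 1; 0.19 -0.05 5 0 1; 0.19 -0.05 7 0 1; 0.19 -0.05 9 0 1; 0.19 -0.05 11 0 1; 0.19 -0.05 12 0 1; 0.19 -0.05 12 0 1; 0.19 -0.05 12 0 1; 0.19 -0.05 12 0 1'
python3 - <<'E'
from h import *
o=st();k=cup(-.1845,0,0);print(to_tool([k[0],k[1],.1036]));look("i")
E
```

```text
time: 19.07
tool_pos: [0.5416, -0.002, 0.1224]
ee_rot: [3.136, -0.002, 0.039]
wrist_force: [-0.4, 0.8, -1.3]
width: 0.0123
t 19.07 tcp [ 0.5416 -0.002   0.1224] rpy [ 3.136e+00 -2.000e-03  3.900e-02] w 0.0123 F [-0.4  0.8 -1.3] q [-0.1   0.1   1.52 -0.01  1.52 -0.14]
[-0.13  0.04  1.88]
```

View pics/side_i.png

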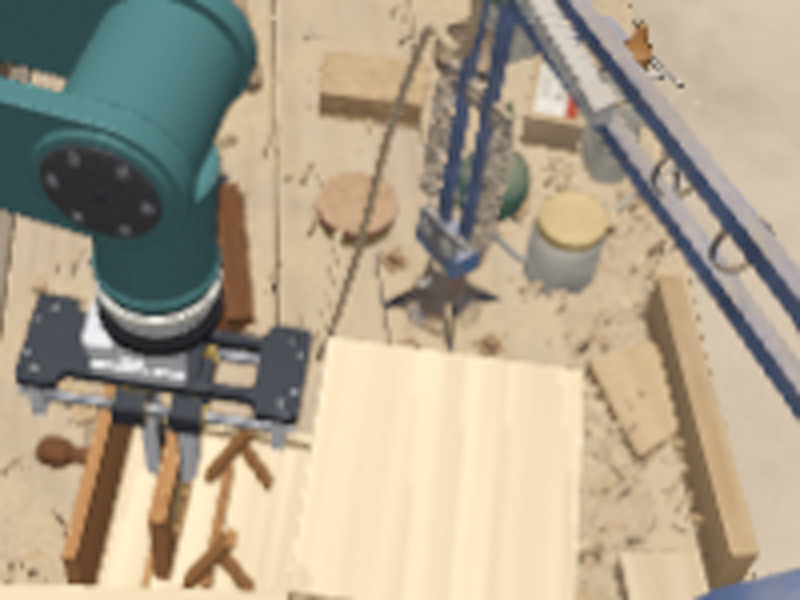

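View pics/top_i.png

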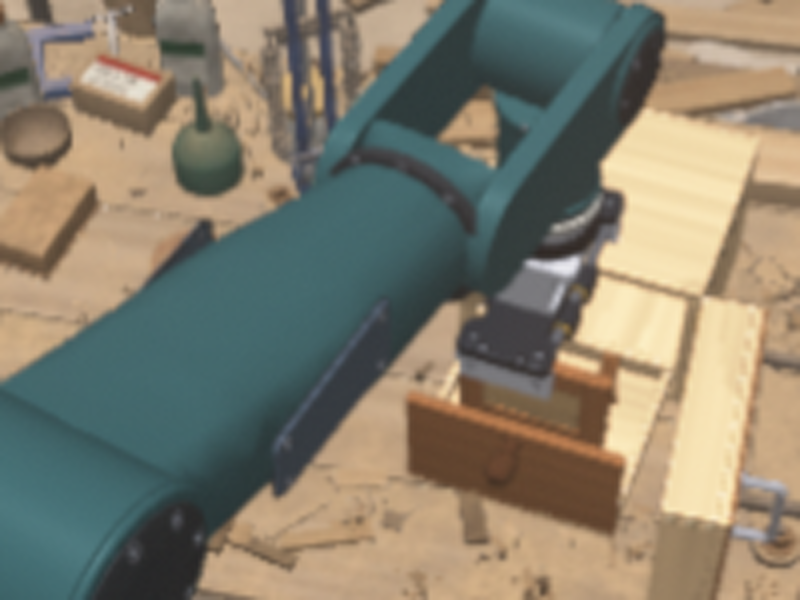

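```bash
python3 -m inch '-0.1 0.04 0.4 0 1; -0.1 0.04 0.8 0 1; -0.1 0.04 1.2 0 1; -0.1 0.04 1.5 0 1; -0.1 0.04 1.7 0 1; -0.1 0.04 1.7 0 1; -0.1 0.04 1.7 0 1'
python3 - <<'E'
from h import *
o=st();k=cup(-.1845,0,0);print(to_tool([k[0],k[1],.1036]))
E
```

```text
time: 19.75
tool_pos: [0.5408, -0.0028, 0.1055]
ee_rot: [3.136, -0.002, 0.038]
wrist_force: [-0.2, -0.6, -1.0]
width: 0.0118
t 19.75 tcp [ 0.5408 -0.0028  0.1055] rpy [ 3.136e+00 -2.000e-03  3.800e-02] w 0.0118 F [-0.2 -0.6 -1. ] q [-0.11  0.11  1.55 -0.01  1.48 -0.14]
[-0.04 -0.02  0.19]
```

```bash
python3 -m inch '-0.04 0 0.15 0 1; -0.04 0 0.25 0 1; -0.04 0 0.25 0 1; -0.04 0 0.25 0 1'
python3 - <<'E'
from h import *
o=st()
look("j")
E
```

```text
time: 20.08
tool_pos: [0.5406, -0.0029, 0.1036]
ee_rot: [3.135, -0.003, 0.038]
wrist_force: [-0.3, 0.5, 1.6]
width: 0.0119
t 20.08 tcp [ 0.5406 -0.0029  0.1036] rpy [ 3.135e+00 -3.000e-03  3.800e-02] w 0.0119 F [-0.3  0.5  1.6] q [-0.11  0.11  1.55 -0.01  1.48 -0.14]
```

View pics/side_j.png

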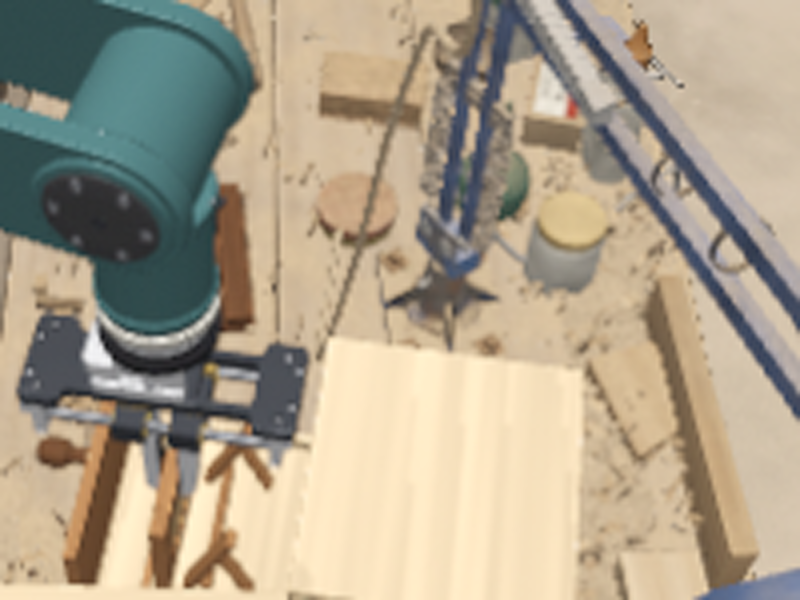

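```bash
python3 -m inch '0 0 0 0 0.57; 0 0 0 0 0.57; 0 0 0 0 0.57; 0 0 0 0 0.57; 0 0 0 0 0.57; 0 0 0 0 0.57'
python3 - <<'E'
from h import *
o=st()
look("k")
E
```

```text
time: 20.68
tool_pos: [0.5406, -0.0028, 0.1035]
ee_rot: [3.135, -0.003, 0.038]
wrist_force: [0.4, 0.6, -0.2]
width: 0.0402
t 20.68 tcp [ 0.5406 -0.0028  0.1035] rpy [ 3.135e+00 -3.000e-03  3.800e-02] w 0.0402 F [ 0.4  0.6 -0.2] q [-0.11  0.11  1.55 -0.01  1.48 -0.14]
```

View pics/side_k.png

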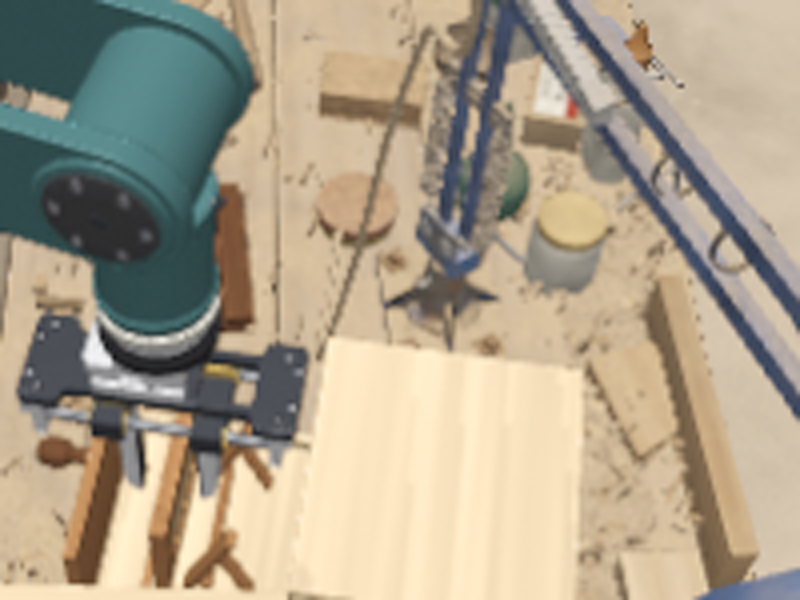

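The panel stands upright (crop 170,500) behind the foot strip. Now nudge it back onto the slats with the front finger.

```bash
python3 -m inch '0.4 0 0 0 0.57; 0.8 0 0 0 0.57; 1.2 0 0 0 0.57; 1.5 0 0 0 0.57; 1.8 0 0 0 0.57; 2.1 0 0 0 0.57; 2.4 0 0 0 0.57; 2.7 0 0 0 0.57; 3 0 0 0 0.57; 3.3 0 0 0 0.57; 3.6 0 0 0 0.57; 3.9 0 0 0 0.57; 4 0 0 0 0.57; 4 0 0 0 0.57'
python3 - <<'E'
from h import *
o=st()
look("l")
E
```

```text
time: 21.95
tool_pos: [0.5808, -0.0013, 0.1036]
ee_rot: [3.135, -0.003, 0.038]
wrist_force: [-0.6, -0.3, -0.0]
width: 0.0405
t 21.95 tcp [ 0.5808 -0.0013  0.1036] rpy [ 3.135e+00 -3.000e-03  3.800e-02] w 0.0405 F [-0.6 -0.3 -0. ] q [-0.1   0.19  1.45 -0.01  1.49 -0.13]
```

View pics/side_l.png

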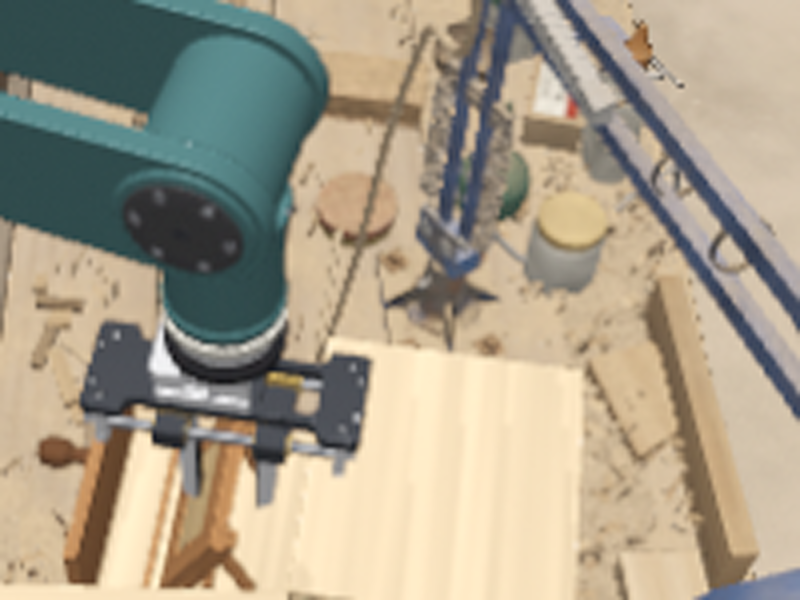

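View pics/top_l.png

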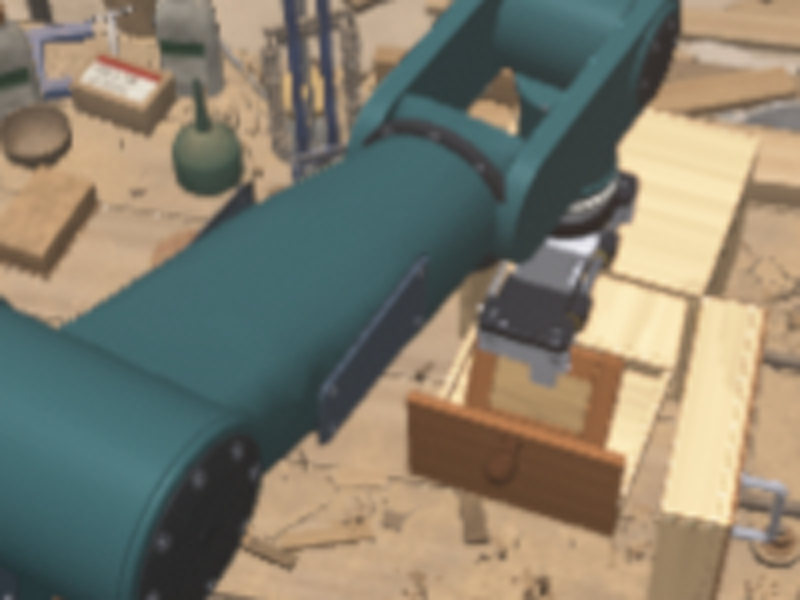

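```bash
python3 -m inch '-0.4 0 0 0 0.57; -0.4 0 -1.5 0 0.57; -0.4 0 -4 0 0.57; -0.4 0 -7 0 0.57; -0.4 0 -10 0 0.57; -2 0 -12 0 0.57; -5 0 -12 0 0.5; -8 0 -12 0 0.4; -11 0 -12 0 0.3; -13 0 -12 0 0.2; -13 0 -12 0 0; -13 0 -12 0 0'
python3 - <<'E'
from h import *
o=st()
look("m")
E
```

```text
time: 23.05
tool_pos: [0.4499, -0.0056, 0.2239]
ee_rot: [3.135, -0.005, 0.038]
wrist_force: [0.1, -0.7, -0.0]
width: 0.0766
t 23.05 tcp [ 0.4499 -0.0056  0.2239] rpy [ 3.135 -0.005  0.038] w 0.0766 F [ 0.1 -0.7 -0. ] q [-0.13 -0.15  1.56 -0.01  1.72 -0.17]
```

View pics/side_m.png

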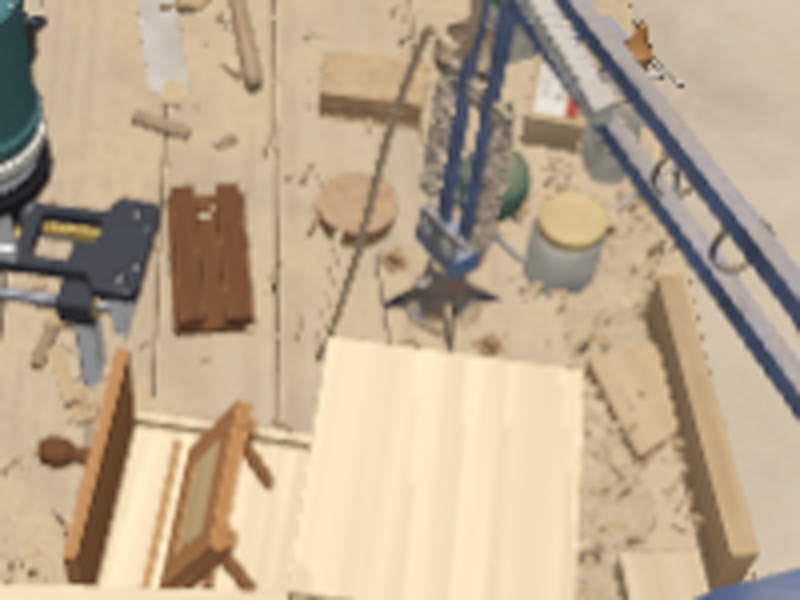

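View pics/top_m.png

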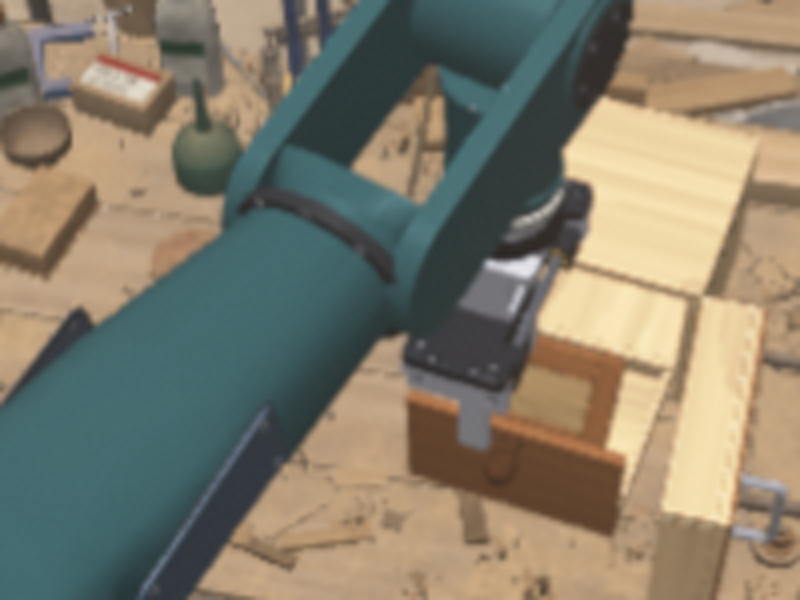

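Panel leans on the slats (side crop 210,495) and is free. Measuring it from the side camera's depth.

```bash
python3 - <<'E'
from h import *
C=cloud("side",np.load("pics/side_m.npy"))
c,s=np.cos(CY),np.sin(CY);F=cup(-.195,0,.042)
L=C-F; L=np.stack([L[...,0]*c+L[...,1]*s,-L[...,0]*s+L[...,1]*c,L[...,2]],-1)
m=(L[...,0]>0.004)&(L[...,0]<.06)&(abs(L[...,1])<.08)&(L[...,2]>.02)&(L[...,2]<.1)
q=L[m]
# front face: plane fit robust on points
A=np.c_[q[:,1],q[:,2],np.ones(len(q))];w=np.ones(len(q),bool)
for _ in range(20):
    k=np.linalg.lstsq(A[w],q[w,0],rcond=None)[0];r=q[:,0]-A@k;w=abs(r)<.003
print("n",len(q),w.sum(),"plane x=%.4f*y+%.4f*z+%.4f"%tuple(k),"tilt",np.arctan(k[1]))
p=q[w];print(p.min(0),p.max(0))
t=q[(q[:,2]>.078)];print("top edge y",t[:,1].min(),t[:,1].max(),t[:,2].max(),t[:,0].min(),t[:,0].max())
E
```

```text
n 547 365 plane x=0.0013*y+0.4971*z+0.0048 tilt 0.46130262613472145
[ 0.01270573 -0.05931027  0.02006918] [0.05141601 0.05872356 0.09170621]
top edge y -0.05760346642709983 0.06053502932960955 0.09170621083125347 0.042234972689467916 0.05993056512617068
```

Lean 0.461 rad, centred within 1 mm, square: well inside limits. Now regrip the knob.

```bash
python3 -m inch '0.1 0 0 0.12 0; 0.2 0 0 0.24 0; 0.3 0 0 0.36 0; 0.4 0 0 0.48 0; 0.5 0.1 0 0.6 0; 0.5 0.1 0 0.72 0; 0.5 0.1 0 0.84 0; 0.5 0.1 0 0.96 0; 0.5 0.1 0 1.08 0; 0.5 0.1 0 1.2 0; 0.5 0.1 0 1.32 0; 0.5 0.1 0 1.44 0; 0.5 0.1 0 1.56 0; 0.5 0.1 0 1.57 0; 0.5 0.1 0 1.57 0'
python3 - <<'E'
from h import *
o=st();print(to_tool([.4554,-.0067,.1067]),o["ee_rot"][2]+1.534)
E
```

```text
time: 24.4
tool_pos: [0.4567, -0.0064, 0.2229]
ee_rot: [-3.139, -0.006, -1.529]
wrist_force: [0.9, 0.7, -0.6]
width: 0.0942
t 24.4 tcp [ 0.4567 -0.0064  0.2229] rpy [-3.139 -0.006 -1.529] w 0.0942 F [ 0.9  0.7 -0.6] q [-0.13 -0.13  1.55 -0.01  1.72  1.39]
[-0.04  0.16 11.62] 0.00493070911042337
```

```bash
python3 -m inch '0 0.1 2 0 0; 0 0.1 5 0 0; 0 0.1 8 0 0; 0 0.1 10 0 0; 0 0.1 11.6 0 0.3; 0 0.1 11.6 0 0.6; 0 0.1 11.6 0 1; 0 0.1 11.6 0 1; 0 0.1 11.6 0 1; 0 0.1 11.6 0 1; 0 0.1 11.6 0 1; 0 0.1 11.6 0 1; 0 0.1 11.6 0 1; 0 0.1 11.6 0 1; 0 0.1 11.6 0 1; 0 0.1 11.6 0 1'
python3 - <<'E'
from h import *
o=st();print(to_tool(o["tool_pos"]+[.155*np.cos(CY),.155*np.sin(CY),0]))
E
```

```text
time: 25.73
tool_pos: [0.456, -0.0069, 0.1069]
ee_rot: [-3.139, -0.005, -1.529]
wrist_force: [-0.9, 1.0, 0.9]
width: 0.0214
t 25.73 tcp [ 0.456  -0.0069  0.1069] rpy [-3.139 -0.005 -1.529] w 0.0214 F [-0.9  1.   0.9] q [-0.14 -0.09  1.74 -0.    1.48  1.39]
[  0.07 -15.5    0.04]
```

```bash
python3 -m inch '0 -0.2 0 0 1; 0 -0.5 0 0 1; 0 -1 0 0 1; 0 -1.7 0 0 1; 0 -2.5 0 0 1; 0 -3.4 0 0 1; 0.02 -4.3 0 0 1; 0.02 -5.2 0 0 1; 0.03 -6.1 0 0 1; 0.03 -7 0 0 1; 0.04 -7.9 0 0 1; 0.04 -8.8 0 0 1; 0.05 -9.7 0 0 1; 0.05 -10.6 0 0 1; 0.06 -11.5 0 0 1; 0.06 -12.4 0 0 1; 0.06 -13.2 0 0 1; 0.07 -13.9 0 0 1; 0.07 -14.3 0 0 1; 0.07 -14.5 0 0 1'
python3 -m inch '0 -0.3 0 0 1; 0 -0.6 0 0 1; 0 -0.9 0 0 1; 0 -1.1 0 0 1; 0 -1.1 0 0 1; 0 -1.1 0 0 1'
python3 - <<'E'
from h import *
o=st();k=cup(-.114,0,.124);print(k);look("n")
E
```

```text
time: 27.4
tool_pos: [0.602, 0.0004, 0.1069]
ee_rot: [-3.139, -0.002, -1.528]
wrist_force: [-1.2, 6.5, 0.8]
width: 0.0208
time: 27.9
tool_pos: [0.6102, 0.0008, 0.1069]
ee_rot: [3.137, -0.002, -1.528]
wrist_force: [-9.6, 2.9, 5.3]
width: 0.021
t 27.9 tcp [0.6102 0.0008 0.1069] rpy [ 3.137e+00 -2.000e-03 -1.528e+00] w 0.021 F [-9.6  2.9  5.3] q [-0.09  0.26  1.37 -0.    1.52  1.44]
[6.10817270e-01 4.37604068e-05 1.24000000e-01]
```

View pics/side_n.png

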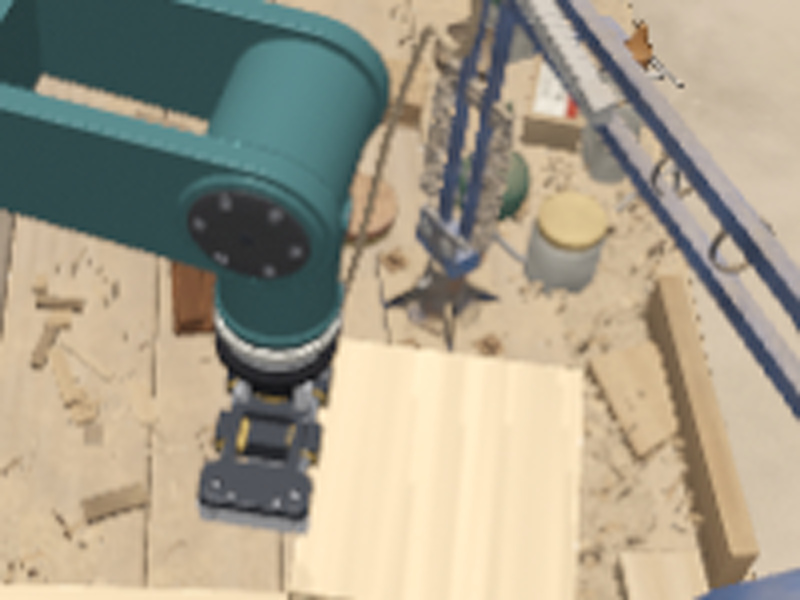

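```bash
python3 -m inch '0 0 0 0 0; 0 0 0 0 0; 0 0 0 0 0; 0 0 0 0 0; 0 0 -3 0 0; 0 0 -6 0 0; 0 0 -9 0 0; 0 0 -11 0 0; 0 0 -11 0 0'
python3 - <<'E'
from h import *
o=st();print(to_tool([.507,-.208,.217]),o["ee_rot"][2]-.166)
look("o")
C=cloud("side",np.load("pics/side_o.npy"))
E
```

```text
time: 28.75
tool_pos: [0.6136, 0.0004, 0.2236]
ee_rot: [-3.134, -0.004, -1.528]
wrist_force: [0.5, -0.2, 0.9]
width: 0.0776
t 28.75 tcp [6.136e-01 4.000e-04 2.236e-01] rpy [-3.134 -0.004 -1.528] w 0.0776 F [ 0.5 -0.2  0.9] q [-0.09  0.22  1.18 -0.    1.73  1.44]
[20.37 11.54  0.65] -1.694446592632199
```

View pics/side_o.png

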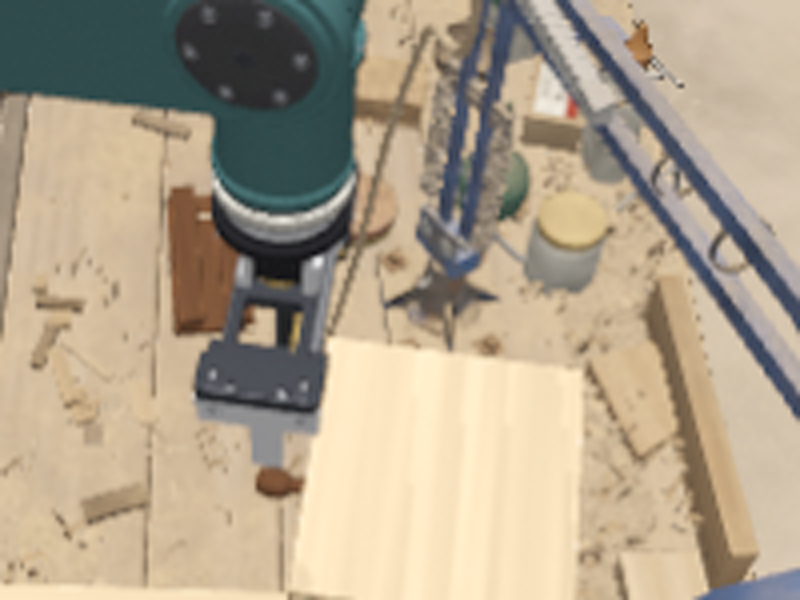

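Knob is back at (275,482), as when home at the start. To the door handle.

```bash
python3 -m inch '0.6 0.4 0 -0.12 0; 1.8 1 0 -0.24 0; 3.2 1.8 0 -0.36 0; 4.6 2.6 0 -0.48 0; 6 3.4 0 -0.6 0; 7.4 4.2 0 -0.72 0; 8.8 5 0 -0.84 0; 10.2 5.8 0 -0.96 0; 11.6 6.6 0 -1.08 0; 13 7.4 0 -1.2 0; 14.4 8.2 0 -1.32 0; 15.8 9 0 -1.44 0; 17.2 9.8 0 -1.56 0; 18.8 10.7 0 -1.68 0; 20.37 11.54 0 -1.694 0; 20.37 11.54 0 -1.694 0; 20.37 11.54 0 -1.694 0'
python3 - <<'E'
from h import *
o=st();print(to_tool([.507,-.208,.113]),o["ee_rot"][2]-.166)
E
```

```text
time: 30.27
tool_pos: [0.5037, -0.2078, 0.2159]
ee_rot: [-3.142, 0.005, 0.163]
wrist_force: [-0.2, 0.1, 0.1]
width: 0.0938
t 30.27 tcp [ 0.5037 -0.2078  0.2159] rpy [-3.142  0.005  0.163] w 0.0938 F [-0.2  0.1  0.1] q [-0.49  0.08  1.36 -0.    1.71 -0.66]
[ 0.37  0.07 10.29] -0.00269758002476847
```

```bash
python3 -m inch '0.3 0.05 2.5 0 0; 0.3 0.05 5 0 0; 0.3 0.05 7.5 0 0; 0.3 0.05 9.5 0 0; 0.3 0.05 10.2 0 0.3; 0.3 0.05 10.2 0 0.6; 0.3 0.05 10.2 0 1; 0.3 0.05 10.2 0 1; 0.3 0.05 10.2 0 1; 0.3 0.05 10.2 0 1; 0.3 0.05 10.2 0 1; 0.3 0.05 10.2 0 1; 0.3 0.05 10.2 0 1; 0.3 0.05 10.2 0 1; 0.3 0.05 10.2 0 1; 0.3 0.05 10.2 0 1; 0.3 0.05 10.2 0 1; 0.3 0.05 10.2 0 1'
python3 - <<'E'
from h import *
o=st();d0=1.71
for dd in np.arange(d0,0.65,-.1):
  print(round(dd,2),to_tool(o["tool_pos"]+handle(dd)-handle(d0))[:2],round(d0-dd,2))
E
```

```text
time: 31.77
tool_pos: [0.5067, -0.2075, 0.1138]
ee_rot: [-3.141, 0.004, 0.164]
wrist_force: [0.2, 1.3, 0.5]
width: 0.0082
t 31.77 tcp [ 0.5067 -0.2075  0.1138] rpy [-3.141  0.004  0.164] w 0.0082 F [0.2 1.3 0.5] q [-0.49  0.12  1.52 -0.    1.51 -0.65]
1.71 [ 0. -0.] 0.0
1.61 [-0.78 -1.53] 0.1
1.51 [-1.41 -3.13] 0.2
1.41 [-1.87 -4.78] 0.3
1.31 [-2.17 -6.48] 0.4
1.21 [-2.29 -8.19] 0.5
1.11 [-2.25 -9.91] 0.6
1.01 [ -2.03 -11.61] 0.7
0.91 [ -1.64 -13.29] 0.8
0.81 [ -1.09 -14.92] 0.9
0.71 [ -0.38 -16.48] 1.0
```

```bash
python3 -m inch '-0.4 -0.75 0 0.05 1; -0.78 -1.53 0 0.1 1; -1.11 -2.32 0 0.15 1; -1.41 -3.13 0 0.2 1; -1.66 -3.95 0 0.25 1; -1.87 -4.78 0 0.3 1; -2.04 -5.63 0 0.35 1; -2.17 -6.48 0 0.4 1; -2.25 -7.33 0 0.45 1; -2.29 -8.19 0 0.5 1; -2.29 -9.05 0 0.55 1; -2.25 -9.91 0 0.6 1; -2.16 -10.76 0 0.65 1; -2.03 -11.61 0 0.7 1; -1.85 -12.46 0 0.75 1; -1.64 -13.29 0 0.8 1; -1.38 -14.11 0 0.85 1; -1.09 -14.92 0 0.9 1; -0.75 -15.7 0 0.95 1; -0.38 -16.48 0 1 1'
python3 - <<'E'
from h import *
o=st();d0=o["ee_rot"][2]-CY+np.pi/2
q=o["tool_pos"][:2]-H;rad=np.hypot(*q);dd0=np.arctan2(q[1],q[0])-np.arctan2(.15,-.084)-CY
print("door est",d0,dd0%(2*np.pi),rad,np.hypot(.15,.084))
d0=dd0%(2*np.pi)
for dd in np.arange(d0,-.05,-.1):
  print(round(dd,2),to_tool(o["tool_pos"]+handle(dd)-handle(d0))[:2],round(d0-dd,2))
E
```

```text
time: 33.43
tool_pos: [0.4755, -0.0451, 0.1138]
ee_rot: [3.138, 0.003, -0.839]
wrist_force: [-1.7, 0.2, -1.2]
width: 0.0085
t 33.43 tcp [ 0.4755 -0.0451  0.1138] rpy [ 3.138e+00  3.000e-03 -8.390e-01] w 0.0085 F [-1.7  0.2 -1.2] q [-0.21 -0.03  1.68 -0.    1.5   0.63]
door est 0.6950486272432447 0.7038668162908278 0.1716430103364676 0.17191858538273283
0.7 [ 0. -0.] 0.0
0.6 [-0.78 -1.53] 0.1
0.5 [-1.4  -3.14] 0.2
0.4 [-1.85 -4.79] 0.3
0.3 [-2.14 -6.49] 0.4
0.2 [-2.26 -8.2 ] 0.5
0.1 [-2.21 -9.92] 0.6
0.0 [ -1.99 -11.62] 0.7
```

```bash
python3 -m inch '-0.4 -0.75 0 0.05 1; -0.78 -1.53 0 0.1 1; -1.1 -2.32 0 0.15 1; -1.4 -3.14 0 0.2 1; -1.64 -3.95 0 0.25 1; -1.85 -4.79 0 0.3 1; -2.02 -5.63 0 0.35 1; -2.14 -6.49 0 0.4 1; -2.22 -7.34 0 0.45 1; -2.26 -8.2 0 0.5 1; -2.26 -9.06 0 0.55 1; -2.21 -9.92 0 0.6 1; -2.17 -10.4 0 0.63 1; -2.1 -10.8 0 0.65 1; -2.05 -11.2 0 0.675 1; -2 -11.5 0 0.69 1; -1.98 -11.7 0 0.703 1; -1.98 -11.8 0 0.703 1; -1.98 -11.8 0 0.703 1; -1.98 -11.8 0 0.703 1'
python3 - <<'E'
from h import *
o=st();print(handle(0));look("p")
E
```

```text
time: 35.1
tool_pos: [0.5474, 0.0479, 0.1138]
ee_rot: [3.13, -0.001, -1.542]
wrist_force: [-8.9, 1.1, 5.9]
width: 0.0083
t 35.1 tcp [0.5474 0.0479 0.1138] rpy [ 3.130e+00 -1.000e-03 -1.542e+00] w 0.0083 F [-8.9  1.1  5.9] q [-0.01  0.13  1.51 -0.    1.52  1.53]
[0.54900876 0.04779005 0.131     ]
```

View pics/side_p.png

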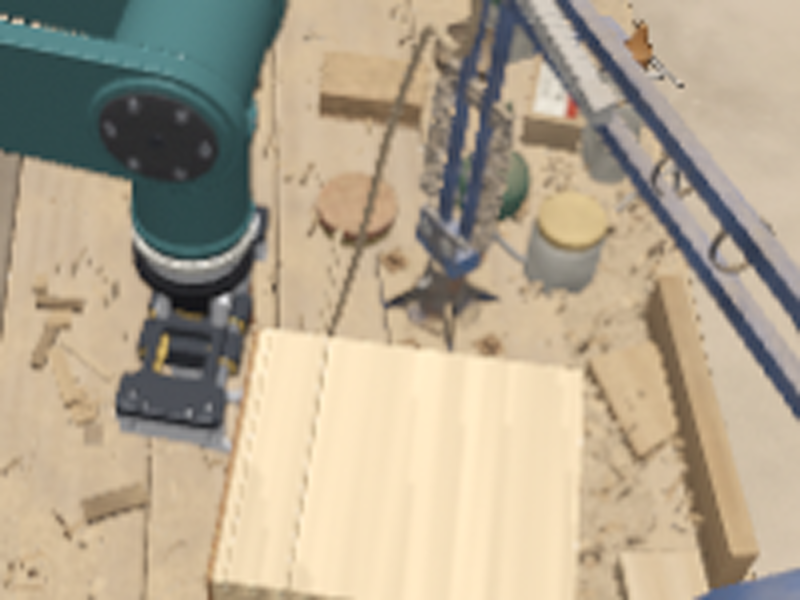

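Door is flush with the cupboard; it pushes back with 9 N. Small extra press, release, rise and check.

```bash
python3 -m inch '0 -0.15 0 0 1; 0 -0.15 0 0 1; 0 -0.15 0 0 1; 0 0 0 0 0; 0 0 0 0 0; 0 0 0 0 0; 0 0 0 0 0; 0 0 0 0 0; 0 0 -2 0 0; 0 0 -5 0 0; 0 0 -8 0 0; 0 0 -11 0 0; 0 3 -12 0 0; 0 6 -12 0 0; 0 10 -12 0 0; 0 13 -12 0 0; 0 15 -12 0 0; 0 15 -12 0 0; 0 15 -12 0 0'
python3 - <<'E'
from h import *
o=st();look("q")
C=cloud("side",np.load("pics/side_q.npy"));m=(C[...,2]>.158)&(C[...,2]<.175)&(C[...,0]>.5)&(C[...,0]<.9)&(abs(C[...,1])<.13)
q=C[m];ys=np.arange(-.08,.09,.01)
e=[np.percentile(q[abs(q[:,1]-y)<.005][:,0],2) for y in ys];k=np.polyfit(ys,e,1);print("front edge",k,"expect x0",cup(-.139,0,0)[0],"angle rel cupboard",np.arctan(-k[0])-CY)
E
```

```text
time: 36.78
tool_pos: [0.3989, 0.0436, 0.2361]
ee_rot: [3.133, -0.001, -1.542]
wrist_force: [0.1, -0.7, -0.9]
width: 0.0941
t 36.78 tcp [0.3989 0.0436 0.2361] rpy [ 3.133e+00 -1.000e-03 -1.542e+00] w 0.0941 F [ 0.1 -0.7 -0.9] q [-0.03 -0.25  1.62 -0.    1.78  1.51]
front edge [-0.05157051  0.58859172] expect x0 0.5858343808326444 angle rel cupboard 0.014524864440815945
```

View pics/side_q.png

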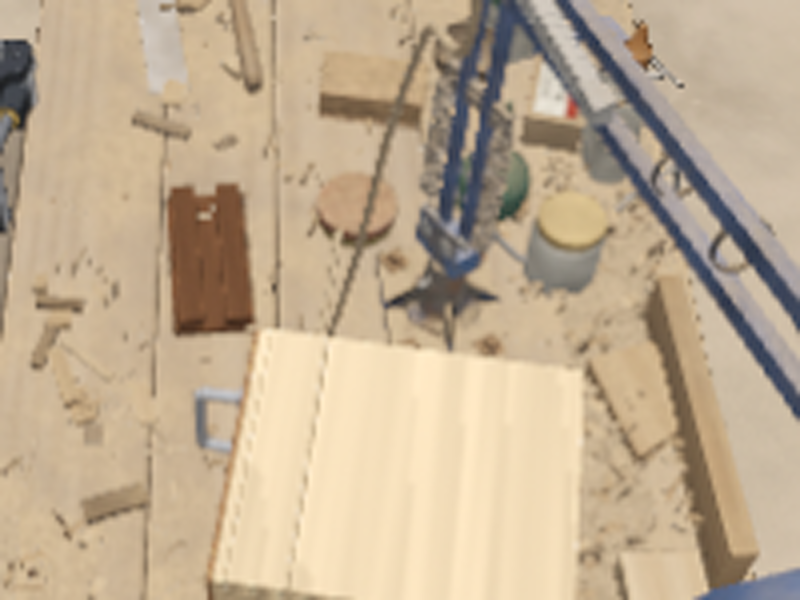

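View pics/top_q.png

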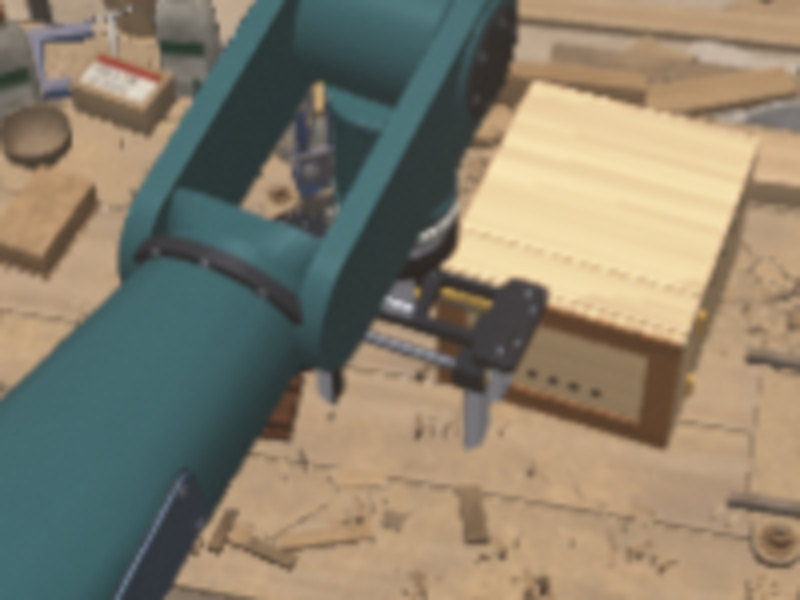

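Both views show the door flush: no gap along the seam (side crop 330,340 to 290,575). A 0.05 rad opening would show as about 14 px there. The arm is clear.

```bash
python3 - <<'E'
from h import *
st();print(robot.close_job())
E
```

```text
t 36.88 tcp [0.3997 0.0436 0.2355] rpy [ 3.131e+00 -1.000e-03 -1.542e+00] w 0.094 F [ 1.2  0.1 -0.3] q [-0.03 -0.24  1.62 -0.    1.78  1.51]
the job is handed in; nothing more can be done
None
```

The panel is on the tray's rest inside the cupboard, with the tray pushed home and the door shut. I handed the job in at 36.9 s of the 72 s allowed.

I swung the door to about 1.7 rad by its handle and pulled the tray out to its stop by the knob. I lifted the panel from the stand and set it upright behind the foot strip. A finger then tipped it back onto the slats, and I let it go. After that I pushed the tray home by the knob and closed the door by its handle.

**Last checks:**
- **Panel:** before the tray went in, the side camera showed it leaning at 0.46 rad, centred within about 1 mm and square within 0.002 rad. I could not see it again once the tray was in and the door shut, so this check does not cover the push home.
- **Tray:** it met its stop with about 10 N of resistance, with the gripper within about 0.1 mm of where it first took the knob. The knob was also back at its starting pixel.
- **Door:** it closed against its stop at about 9 N, and both views showed no gap at the seam. A line fitted to its front edge read 0.015 rad off shut. I take that as measurement scatter; it is under the 0.05 limit either way.
- **Other things on the bench:** I saw no change in the last views, but I did not measure each item.
- **Robot:** the arm was clear of everything, with the gripper open.

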